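Load a scope lens barrel into the sprung V-block of a lens tester

TASK

Lift the loose lid off the grey storage case by its knob and lay it, knob up, in the middle of the green mat. Then take the lens barrel out of the case, lay it lengthwise and centred in the V-block on the yellow tester, gently and without slamming it, and press it down so that it bears firmly on both sides of the V at once and the sprung V-block sinks about 5 mm. Finish while still holding the barrel pressed down there, and leave the other things on the bench where they are.

Things in the scene. Friction and masses are not known exactly. Their poses are not given: they have to be found in the camera images.
- lid_knob (a point): Centre of the round black knob (26 mm across, 24 mm high, on a 14 mm tall stem) of the loose blue lid (about 200 g): plate 150 (its x) x 130 x 5 mm with a 134 x 114 x 4 mm plug under it. This point lies 35 mm above the plug's underside, 26 mm above the plate's top. z points up out of the lid. At the start the lid lies on the case, plug in its mouth, 4 mm play each side.
- case: Grey open storage case, fixed: 150 mm (its x) by 130 mm, 60 mm high, walls 4 mm, floor 6 mm. Origin at the centre of its underside. Inside, two black V saddles at x = -36 and +36 mm (14 mm long, about 40 mm wide, 31 mm high) carry the lens barrel along the case's x; 58 mm are free between them.
- lens_center (a point): Centre of the lens barrel, a dark steel cylinder 30 mm in diameter and 100 mm long (about 150 g), glass at both ends; x along it, either way round is fine. Starts under the lid in the case, along the case's x, centre 38 mm above the bench. Pushed down while clamped at its sides it tends to bear on one side of the V only; free to settle and pressed on its top, it bears on both.
- v_seat (a point): Centre of the lens barrel when seated in the V-block (sinks with it): x along the V, y to its left, z up; 107 mm above the bench. The V-block is a bright plate, 112 x 76 mm, its top 32 mm below this point, with two 90-degree V rests 20 mm long, 41 mm either side along x, 40 mm wide at the mouth, top about level with this point, 64 mm wide overall. 62 mm between the rests are free for fingers.
- carriage (a joint): How far the V-block has sunk on its upright spring slide: 0 = up (also under the barrel's own weight), growing downwards to the stop at 0.010 m. It starts to sink at about 2 N of push on the barrel and takes 1.5 N more per mm (about 9.5 N at 5 mm, 17 N at the stop); it springs back.
- tester: Yellow lens tester with a charcoal deck, fixed: 170 mm (its x) by 210 mm (its y), deck 55 mm high, display and keys on its +y side. Origin at the centre of its underside, below the V-block; the V runs along its x.
- mat: Green mat, fixed, 170 x 170 x 4 mm; origin at the centre of its underside.
- meter: Small yellow hand-held meter lying on the bench, 55 x 100 x 28 mm, to be left alone; origin at the centre of its underside.
- cleaner: White bottle with a blue cap, 40 mm across and 100 mm high, to be left alone; origin at the centre of its underside.
- cup: Blue cup, 70 mm across and 60 mm high, to be left alone; origin at the centre of its underside.
Mind the look-alikes: they are no part of the job. Of the things that look like the part that bears lid_knob, the smallest one is meant.

How it is judged:
By the outcome, as a careful person would: the job done as asked, in the order asked, and still so for the second after the job is handed in, while the arm keeps its last pose, push and grip.
It also fails if it takes over 67 s, if anything falls off the work surface, if the arm or the gripper's body presses on something with over 40 N, if the wrist force passes 120 N, or if a joint passes its speed limit or range.

ROBOT

A 7-joint arm with a two-finger parallel gripper is mounted at the origin on the work surface. World frame = base frame: x ahead of the robot, y to its left, z up, the work surface at z = 0. Lengths are in m, angles in rad, forces in N, time in s.
With the tool pointing down it reaches from about 0.4 to 0.85 m from the base axis. Payload 4.5 kg.
Tool frame: the origin (TCP) lies on the centre line of the jaws, within the pads' length; the fingertips stand 14 mm ahead of it and the grasp point (between the pads) lies 5 mm behind it; y points along the fingers, z is the direction in which the jaws open and shut, and the axes are right-handed (so a half turn about y gives the same grasp; the last joint's range is limited). The gripper opens to 88 mm and grips with 3 to 60 N. Pads are 18 mm wide; open, the fingers measure 123 mm over their backs; the gripper's body (75 mm by 187 mm) begins 45 mm behind the grasp point.
Start: joints at [1.212, 0.689, -0.195, 1.565, 0.157, 0.902, -0.215], TCP at [0.239, -0.577, 0.253] pointing down, gripper open.
Joint ranges: [-3.01, 3.01], [-0.46, 2.08], [-1.47, 1.51], [0.13, 2.56], [-1, 4.14], [0.04, 2.09], [-2.66, 2.66]. Speed limits (rad/s): [2.57, 2.57, 3.14, 3.14, 3.14, 3.14, 3.14].

INTERFACE

Orientations are given as a unit quaternion [x, y, z, w].
In Python, from plant import get_state, imaging, job gives the robot as it stands.
- The arm moves only by the tool send_rows, never from a script. Its argument "motion" is a list that holds one entry, the list of rows, each a list of 7 numbers: the turn, a rotation vector about the tool's x, y, z scaled (see below), then the shift along the tool's x, y, z scaled (see below), then the gripper's target within -1 to 1 (shut at 1, half-way at 0, fully open at -1). In form: [[[rx, ry, rz, tx, ty, tz, gripper], ...]]. A call has exactly 5 rows; each row shifts and turns the commanded pose from where the row before left it, along the tool's axes as they then stand; what a row does not reach is not made up. The controller multiplies each number of a shift by 0.02 m and each number of a turn by 0.08 rad. A row lasts 1/12 s, in which the tool goes at most 41.7 mm and 7.16 degrees, less where a joint would pass 70% of its speed; a pose out of reach is approached as far as the arm can. A call with a number of a shift or a turn outside -1 to 1 is refused whole. A call with a gripper value outside its range is refused whole. The fingers move at their own pace and stop on an object; "force" is the grip in N (left out, the last holds). Time passes only in rows, so rows that do not move let the fingers close, or fill a call up. It gives the time, the measured TCP pose, the force and the opening at its end, in the units of the state.
- get_state(): the state, without advancing time (a new reading comes with each control period).
- imaging.snapshot(name): name is "side" or "top"; returns a dict with "img" (384x512x3 uint8, red, green, blue), "camera_matrix" (3x3 intrinsics, pixels), "R" (3x3) and "t" (3): a world point X has camera coordinates R X + t. Camera axes: x right, y down, z forward; pixel columns grow to the right and rows downward; lengths in m; the calibration is good to about 2 mm. A picture is of the moment at which its call begins. There is no depth.
- job.finish_job(): hands the job in, once; it reports no verdict.
The state is a dict: "clock": time; "q": joint angles; "qd": joint speeds; "joint_torque": joint torques, N m; "tool_pos": TCP position; "eef_rot": TCP orientation; "contact_force": force on the tool from outside, world axes, zero at the start; "moment": the same for the moment, N m; "opening": opening from 0.0 (shut) to 1.0 (fully open).
Only numpy, scipy, OpenCV 4.12 (cv2) and the standard library are available. Lean on these libraries where they do the work, as an engineer would, in place of code of your own. Each camera call takes 0.05 s, during which the arm holds its last target.

## Working session

There is one attempt and no reset: what is moved stays moved. The work goes in short steps, Python scripts to look and compute and a tool call to move; the robot and the scene stay as the last step left them, time stands still between calls to the robot, and variables do not carry over. Pictures are saved under pics/ and viewed, and the job is handed in when it is done.

Besides the shell and the picture viewer there is one more tool, called after "Emit:" by a JSON object that holds its "api" and its "payload", one argument or row to a line. send_rows: Moves the arm, as the interface text tells. Its arguments: {"type":"object","properties":{"motion":{"type":"array"},"force":{"type":"number"}},"required":["motion"]}

```bash
ls; mkdir -p pics
python3 - <<'E'
from plant import get_state, imaging, job
import cv2,numpy as np
s=get_state()
for k in s: print(k,np.round(s[k],4))
for n in("side","top"):
    d=imaging.snapshot(n); cv2.imwrite(f"pics/{n}0.png",cv2.cvtColor(d["img"],cv2.COLOR_RGB2BGR))
    print(n,d["camera_matrix"],d["R"],d["t"])
E
```

```text
pics
clock 0.0
q [ 1.2118  0.69   -0.1945  1.5663  0.1573  0.9025 -0.2151]
qd [-0.0011  0.0019  0.0008 -0.0004  0.0003 -0.0006  0.0007]
joint_torque [ 0.00000e+00 -5.27558e+01 -1.26650e+00 -1.53427e+01 -5.26000e-02
  6.70000e-03  2.00000e-04]
tool_pos [ 0.239  -0.5769  0.2519]
eef_rot [-0.1382  0.6941 -0.6929  0.1378]
contact_force [-1.1855  0.361   0.6081]
moment [0.041  0.0258 0.0046]
opening 0.9967
side [[366.25276795   0.         259.23125599]
 [  0.         366.25276795 191.8153892 ]
 [  0.           0.           1.        ]] [[-0.81586139 -0.57822651 -0.00492827]
 [-0.40450693  0.5767968  -0.70970388]
 [ 0.41321221 -0.57702648 -0.70448287]] [0.47998788 0.1739567  0.94280901]
top [[378.97384131   0.         254.44611588]
 [  0.         378.97384131 193.30381544]
 [  0.           0.           1.        ]] [[ 0.01162845 -0.99963687  0.02430845]
 [-0.99568436 -0.01381408 -0.09177052]
 [ 0.092073   -0.0231364  -0.99548344]] [0.12116686 0.48733596 1.09294055]
```

View pics/side0.png

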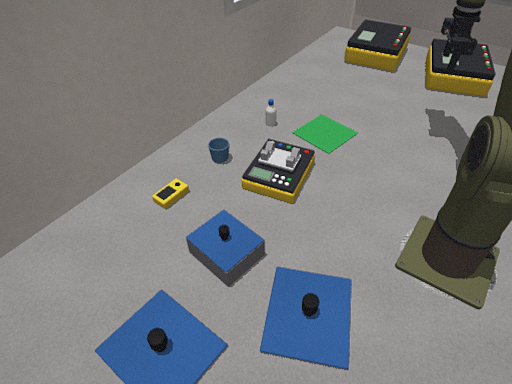

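View pics/top0.png

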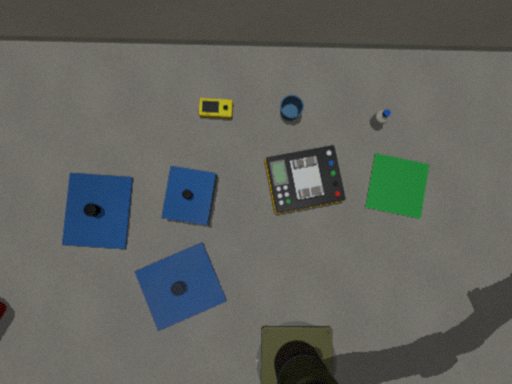

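Three blue lids are visible. In the top view they are at (189,195), (92,210) and (179,288); in the side view at (225,243), (160,345) and (309,315). The one at top (189,195) is smallest and sits on the grey case, so it fits. I'll enlarge it to confirm and measure.

```bash
cat > h.py <<'E'
from plant import get_state, imaging, job
import cv2,numpy as np
from scipy.spatial.transform import Rotation as Ro
def snap(n,save=None):
    d=imaging.snapshot(n)
    if save: cv2.imwrite(f"pics/{save}.png",cv2.cvtColor(d["img"],cv2.COLOR_RGB2BGR))
    return d
def crop(d,u0,v0,u1,v1,s,name):
    c=cv2.cvtColor(d["img"],cv2.COLOR_RGB2BGR)[v0:v1,u0:u1]
    cv2.imwrite(f"pics/{name}.png",cv2.resize(c,None,fx=s,fy=s,interpolation=cv2.INTER_CUBIC))
def ray(d,p):
    K,R,t=d["camera_matrix"],d["R"],d["t"]
    r=R.T@np.linalg.solve(K,[p[0],p[1],1.]); o=-R.T@t
    return o,r
def onz(d,p,z):
    o,r=ray(d,p); return o+r*(z-o[2])/r[2]
def proj(d,X):
    c=d["R"]@np.array(X)+d["t"]; q=d["camera_matrix"]@c; return q[:2]/q[2]
def tri(d1,p1,d2,p2):
    o1,r1=ray(d1,p1);o2,r2=ray(d2,p2)
    A=np.stack([r1,-r2],1); s=np.linalg.lstsq(A,o2-o1,rcond=None)[0]
    a=o1+s[0]*r1;b=o2+s[1]*r2
    return (a+b)/2,np.linalg.norm(a-b)
def comps(d,lo,hi,amin=20):
    h=cv2.cvtColor(d["img"],cv2.COLOR_RGB2HSV); m=cv2.inRange(h,np.array(lo),np.array(hi))
    n,l,st,c=cv2.connectedComponentsWithStats(m)
    return [(l==i,st[i],c[i]) for i in range(1,n) if st[i][4]>=amin]
def rect(d,mask,z):
    cs,_=cv2.findContours(mask.astype(np.uint8),cv2.RETR_EXTERNAL,cv2.CHAIN_APPROX_NONE)
    c=max(cs,key=cv2.contourArea).reshape(-1,2)
    P=np.array([onz(d,p,z)[:2] for p in c]).astype(np.float32)
    return cv2.minAreaRect(P)
E
python3 - <<'E'
from h import *
T=snap("top");S=snap("side")
crop(T,150,150,350,230,4,"ct0"); crop(S,170,130,330,290,4,"cs0")
for nm,d in(("T",T),("S",S)):
    for m,st,c in comps(d,(100,120,50),(125,255,255),300): print(nm,"blue",st,c.round(1),rect(d,m,.065))
    for m,st,c in comps(d,(50,120,50),(75,255,255),300): print(nm,"green",st,rect(d,m,.004))
    for m,st,c in comps(d,(0,0,0),(180,255,35),30): print(nm,"black",st,c.round(1))
E
```

```text
T blue [ 162  167   54   58 2342] [188.5 195.2] ((0.4741515517234802, 0.3133467435836792), (0.12932170927524567, 0.14832384884357452), 82.17610168457031)
T blue [  62  173   70   76 4347] [ 97.3 210.7] ((0.4281928539276123, 0.5654448866844177), (0.17396193742752075, 0.19929781556129456), 86.97210693359375)
T blue [ 135  243   91   87 4485] [180.  285.9] ((0.22400347888469696, 0.32942840456962585), (0.17237135767936707, 0.19945256412029266), 23.790706634521484)
T green [ 366  154   63   64 3038] ((0.5178089141845703, -0.303541362285614), (0.16790682077407837, 0.16741178929805756), 79.06281280517578)
T black [183 191   9   7  42] [187. 194.]
T black [ 84 204  17  12 146] [ 91.9 209.6]
T black [ 275  341   63   43 1867] [300.6 364.9]
S blue [ 187  210   77   62 2349] [224.6 240.4] ((0.47381559014320374, 0.3116457760334015), (0.1295614242553711, 0.1493123173713684), 81.77357482910156)
S blue [ 260  267   91  102 6925] [308.5 318.2] ((0.20432989299297333, 0.36225008964538574), (0.17028670012950897, 0.19781604409217834), 23.837177276611328)
S blue [  95  290  132   94 7161] [161.  345.4] ((0.4050031900405884, 0.5935123562812805), (0.1708277314901352, 0.19759756326675415), 86.84381103515625)
S green [ 293  115   64   38 1276] ((0.5172147154808044, -0.30878013372421265), (0.16940589249134064, 0.16930273175239563), 78.8923568725586)
S black [457   0  27   8 110] [469.4   4.2]
S black [ 432    7   62   73 1227] [459.5  43.6]
S black [348  41  52  14 196] [372.6  48.3]
S black [467 124  21  48 486] [476.8 147.7]
S black [277 163  22  11  40] [288.7 169.4]
S black [435 213  50  37 131] [454.9 236.8]
S black [219 226  10  14  82] [223.5 233.2]
S black [302 300  16  16 119] [308.7 309.1]
S black [148 329  19  23 163] [159. 343.]
```

View pics/ct0.png

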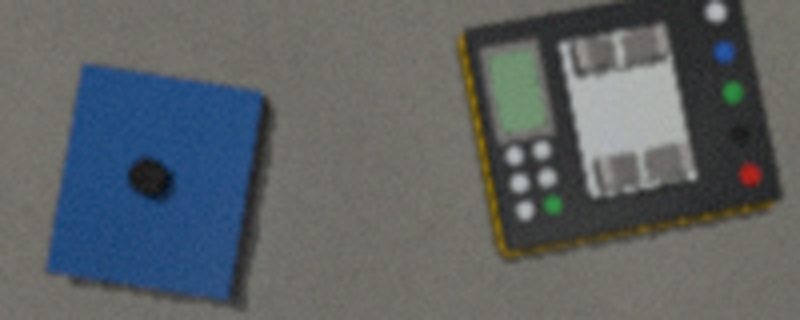

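View pics/cs0.png

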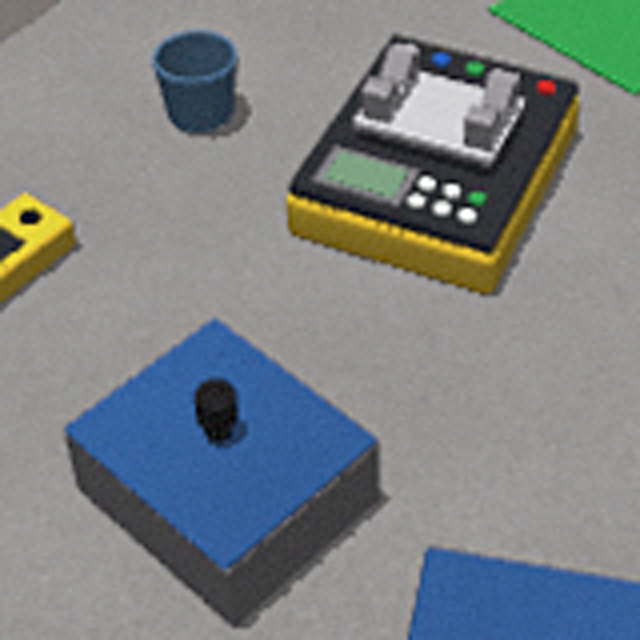

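The enlarged crop confirms it: the lid at top (189,195) is on the grey case and measures 129 x 148 mm. The look-alikes are about 172 x 199 mm and lie on the bench. Next I'll measure the knob, tester and V-block, and get the tool axes.

Run:
```python
from h import *
T=snap("top");S=snap("side")
print("knob",tri(T,(187,194),S,(223.5,233.2)))
b=lambda d,lo,hi,roi,a=100:[(m,st,c) for m,st,c in comps(d,lo,hi,a) if roi[0]<c[0]<roi[2] and roi[1]<c[1]<roi[3]]
for nm,d,roi in(("T",T,(255,140,350,220)),("S",S,(235,135,320,205))):
    for m,st,c in b(d,(0,0,165),(180,45,255),roi,60): print(nm,"plate",st,c.round(1),rect(d,m,.075))
    for m,st,c in b(d,(0,0,20),(180,80,75),roi,200): print(nm,"deck",st,c.round(1),rect(d,m,.055))
    for m,st,c in b(d,(15,150,60),(35,255,255),roi,40): print(nm,"yellow",st,c.round(1))
s=get_state();R=Ro.from_quat(s["eef_rot"]).as_matrix();print(R.round(3))
for n,p in(("T",(259,145,355,220)),): crop(T,*p,8,"ct1")
crop(S,235,130,325,205,8,"cs1")
```

```text
knob (array([0.47407361, 0.3137473 , 0.08744667]), np.float64(0.0024506118526339137))
T plate [292 166  29  26 495] [306.1 177.3] ((0.5267369151115417, -0.017175689339637756), (0.06371553242206573, 0.07130838185548782), 11.401315689086914)
T deck [ 267  145   79   67 2087] [309.4 178.9] ((0.5289009213447571, -0.017687775194644928), (0.1621515303850174, 0.2011234313249588), 11.584355354309082)
T yellow [265 159  15  55 110] [270.4 186.7]
S plate [259 148  35  22 307] [278.7 158. ] ((0.5275681614875793, -0.02258586511015892), (0.10925009101629257, 0.0771179050207138), 11.848358154296875)
S deck [242 142  72  50 975] [281.6 170.5] ((0.5252203941345215, -0.01706484705209732), (0.1617751568555832, 0.20785795152187347), 11.49102783203125)
S yellow [242 154  72  49 715] [276.8 187. ]
[[-0.924 -0.     0.383]
 [-0.383  0.    -0.924]
 [ 0.    -1.    -0.001]]
```

View pics/ct1.png

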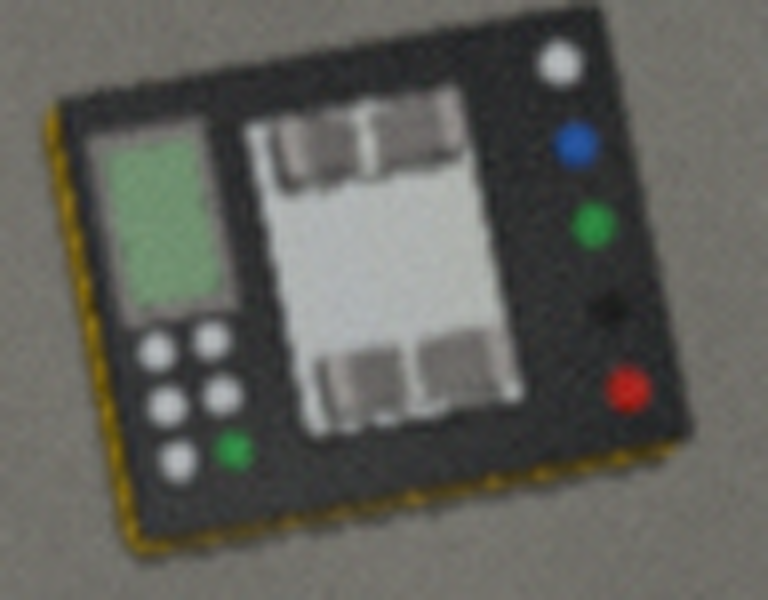

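View pics/cs1.png

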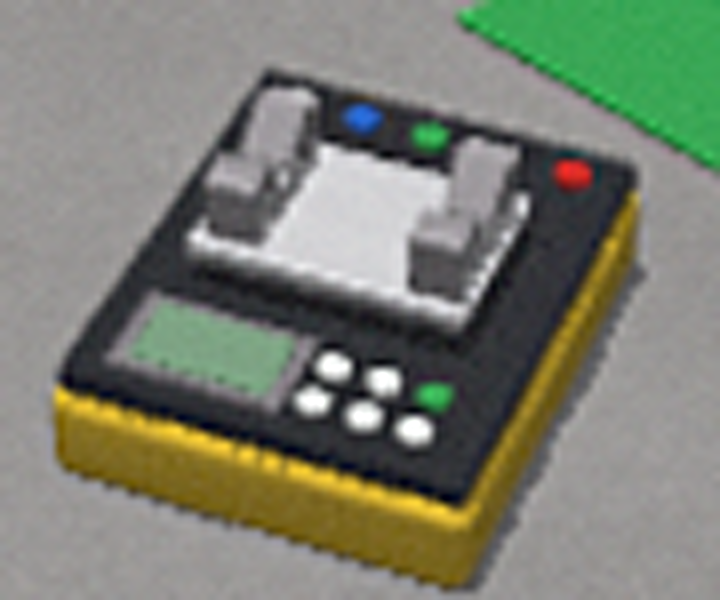

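Measured so far:
- **Knob:** about (0.474, 0.313). Triangulated height is 0.087, against 0.091 from the given sizes, so it agrees.
- **Mat:** about (0.518, -0.306), sides 168 mm.
- **V-block:** about (0.527, -0.018), yaw 11.5°, from the deck and plate in both views.

I'm moving toward the lid at a safe height.

Emit:
{"api": "send_rows", "payload": {
  "motion": [
    [[0,0,0,-0.96,0,-0.43,-1],[0,0,0,-0.96,0,-0.43,-1],[0,0,0,-0.96,0,-0.43,-1],[0,0,0,-0.96,0,-0.43,-1],[0,0,0,-0.96,0,-0.43,-1]]
  ]
}}

```text
clock: 0.72
tool_pos: [0.3121, -0.5001, 0.2527]
eef_rot: [-0.138, 0.694, -0.694, 0.138]
contact_force: [0.1, 0.5, -0.2]
opening: 0.998
```

Emit:
{"api": "send_rows", "payload": {
  "motion": [
    [[0,0,0,-0.96,0,-0.43,-1],[0,0,0,-0.96,0,-0.43,-1],[0,0,0,-0.96,0,-0.43,-1],[0,0,0,-0.96,0,-0.43,-1],[0,0,0,-0.96,0,-0.43,-1]]
  ]
}}

```text
clock: 1.13
tool_pos: [0.3843, -0.4236, 0.2527]
eef_rot: [-0.138, 0.694, -0.694, 0.138]
contact_force: [-0.0, -0.5, -0.4]
opening: 1.004
```

Emit:
{"api": "send_rows", "payload": {
  "motion": [
    [[0,0,0,-0.96,0,-0.43,-1],[0,0,0,-0.96,0,-0.43,-1],[0,0,0,-0.96,0,-0.43,-1],[0,0,0,-0.96,0,-0.43,-1],[0,0,0,-0.96,0,-0.43,-1]]
  ]
}}

```text
clock: 1.55
tool_pos: [0.4566, -0.3472, 0.2528]
eef_rot: [0.138, -0.693, 0.694, -0.138]
contact_force: [-0.3, 0.4, -0.1]
opening: 1.002
```

Emit:
{"api": "send_rows", "payload": {
  "motion": [
    [[0,0,0,-0.96,0,-0.43,-1],[0,0,0,-0.96,0,-0.43,-1],[0,0,0,-0.7,0,-0.7,-1],[0,0,0,-0.36,0,-0.99,-1],[0,0,0,-0.36,0,-0.99,-1]]
  ]
}}

```text
clock: 1.97
tool_pos: [0.4911, -0.256, 0.2526]
eef_rot: [0.138, -0.693, 0.694, -0.138]
contact_force: [-0.5, 0.9, -0.5]
opening: 1.003
```

Emit:
{"api": "send_rows", "payload": {
  "motion": [
    [[0,0,0,-0.37,0,-0.98,-1],[0,0,0,-0.37,0,-0.98,-1],[0,0,0,-0.37,0,-0.98,-1],[0,0,0,-0.37,0,-0.98,-1],[0,0,0,-0.37,0,-0.98,-1]]
  ]
}}

```text
clock: 2.38
tool_pos: [0.4871, -0.1513, 0.2528]
eef_rot: [0.138, -0.693, 0.694, -0.138]
contact_force: [0.6, 0.9, -0.8]
opening: 1.0
```

Emit:
{"api": "send_rows", "payload": {
  "motion": [
    [[0,0,0,-0.37,0,-0.98,-1],[0,0,0,-0.37,0,-0.98,-1],[0,0,0,-0.37,0,-0.98,-1],[0,0,0,-0.37,0,-0.98,-1],[0,0,0,-0.37,0,-0.98,-1]]
  ]
}}

```text
clock: 2.8
tool_pos: [0.4838, -0.0466, 0.2528]
eef_rot: [0.138, -0.693, 0.694, -0.138]
contact_force: [0.5, 1.0, 0.6]
opening: 0.999
```

Emit:
{"api": "send_rows", "payload": {
  "motion": [
    [[0,0,0,-0.37,0,-0.98,-1],[0,0,0,-0.37,0,-0.98,-1],[0,0,0,-0.37,0,-0.98,-1],[0,0,0,-0.37,0,-0.98,-1],[0,0,0,-0.37,0,-0.98,-1]]
  ]
}}

```text
clock: 3.22
tool_pos: [0.4805, 0.0581, 0.2528]
eef_rot: [0.138, -0.693, 0.694, -0.138]
contact_force: [1.0, 0.2, 0.4]
opening: 1.003
```

Emit:
{"api": "send_rows", "payload": {
  "motion": [
    [[0,0,0,-0.37,0,-0.98,-1],[0,0,0,-0.37,0,-0.98,-1],[0,0,0,-0.37,0,-0.98,-1],[0,0,0,-0.37,0,-0.98,-1],[0,0,0,-0.37,0,-0.98,-1]]
  ]
}}

```text
clock: 3.63
tool_pos: [0.4771, 0.1629, 0.2528]
eef_rot: [0.138, -0.694, 0.694, -0.138]
contact_force: [0.1, 1.0, 0.3]
opening: 0.999
```

Emit:
{"api": "send_rows", "payload": {
  "motion": [
    [[0,0,0,-0.37,0,-0.98,-1],[0,0,0,-0.37,0,-0.98,-1],[0,0,0,-0.37,0,-0.98,-1],[0,0,0,-0.37,0,-0.98,-1],[0,0,0,-0.37,0,-0.98,-1]]
  ]
}}

```text
clock: 4.05
tool_pos: [0.4738, 0.2676, 0.2528]
eef_rot: [0.138, -0.693, 0.694, -0.138]
contact_force: [-0.2, 0.2, 1.2]
opening: 0.996
```

Emit:
{"api": "send_rows", "payload": {
  "motion": [
    [[0,0.66,0,0,0,0,-1],[0,0.66,0,0,0,0,-1],[0,0.66,0,0,0,0,-1],[0,0.66,0,0,0,0,-1],[0,0.66,0,0,0,0,-1]]
  ]
}}

```text
clock: 4.47
tool_pos: [0.4739, 0.2666, 0.2527]
eef_rot: [-0.045, 0.706, -0.706, 0.045]
contact_force: [-0.5, 0.3, 0.2]
opening: 1.001
```

Emit:
{"api": "send_rows", "payload": {
  "motion": [
    [[0,0.66,0,0,0.5,0,-1],[0,0.66,0,0,0.5,0,-1],[0,0.66,0,0,0.5,0,-1],[0,0.66,0,0,0.5,0,-1],[0,0.66,0,0,0.5,0,-1]]
  ]
}}

```text
clock: 4.88
tool_pos: [0.4739, 0.2666, 0.2023]
eef_rot: [0.049, 0.705, -0.705, -0.049]
contact_force: [-0.5, -0.3, -0.1]
opening: 1.005
```

```bash
cat >> h.py <<'E'
def plan(tgt,yaw=None):
    s=get_state();R=Ro.from_quat(s["eef_rot"]).as_matrix();p=np.array(s["tool_pos"])
    y=np.degrees(np.arctan2(R[1,2],R[0,2]))
    print("t",s["clock"],"pos",p.round(4),"jaw deg",round(y,2),"F",np.round(s["contact_force"],1),"open",s["opening"],"down",R[:,1].round(3))
    print("q",np.round(s["q"],2))
    print("tool units",(R.T@(np.array(tgt)-p)/.02).round(3))
    if yaw is not None: print("turn ty units",round(-np.radians((yaw-y+180)%360-180)/.08,3))
    return R
E
python3 -c "
from h import *
plan((.474,.313,.086),-98)"
```

```text
t 4.8833 pos [0.4739 0.2666 0.2023] jaw deg -97.88 F [-0.5 -0.3 -0.1] open 1.005150580823738 down [ 0.  0. -1.]
q [-0.63  0.65  0.06  1.87 -0.07  0.62 -2.24]
tool units [ 0.315  5.816 -2.299]
turn ty units 0.025
```

Emit:
{"api": "send_rows", "payload": {
  "motion": [
    [[0,0,0,0.06,0,-0.46,-1],[0,0,0,0.06,0,-0.46,-1],[0,0,0,0.06,0,-0.46,-1],[0,0,0,0.06,0.4,-0.46,-1],[0,0,0,0.06,0.6,-0.46,-1]]
  ]
}}

```text
clock: 5.3
tool_pos: [0.475, 0.3152, 0.1834]
eef_rot: [0.048, 0.707, -0.704, -0.046]
contact_force: [0.6, -0.5, -0.1]
opening: 0.997
```

Emit:
{"api": "send_rows", "payload": {
  "motion": [
    [[0,0,0,0,0.6,0,-0.3],[0,0,0,0,0.6,0,-0.3],[0,0,0,0,0.6,0,-0.3],[0,0,0,0,0.6,0,-0.3],[0,0,0,0,0.6,0,-0.3]]
  ]
}}

```text
clock: 5.72
tool_pos: [0.4737, 0.3137, 0.1212]
eef_rot: [-0.047, -0.705, 0.706, 0.048]
contact_force: [0.4, -0.7, 0.0]
opening: 0.662
```

```bash
python3 -c "
from h import *
plan((.474,.313,.086),-98)
S=snap('side');T=snap('top');crop(S,170,150,310,290,4,'s1');crop(T,130,140,260,240,5,'t1')"
```

```text
t 5.7167 pos [0.4737 0.3137 0.1212] jaw deg -97.68 F [ 0.4 -0.7  0. ] open 0.6620259444555541 down [-0.001 -0.    -1.   ]
q [-0.7   0.81  0.05  1.85 -0.08  0.48 -2.29]
tool units [-0.019  1.76   0.033]
turn ty units 0.071
```

View pics/s1.png

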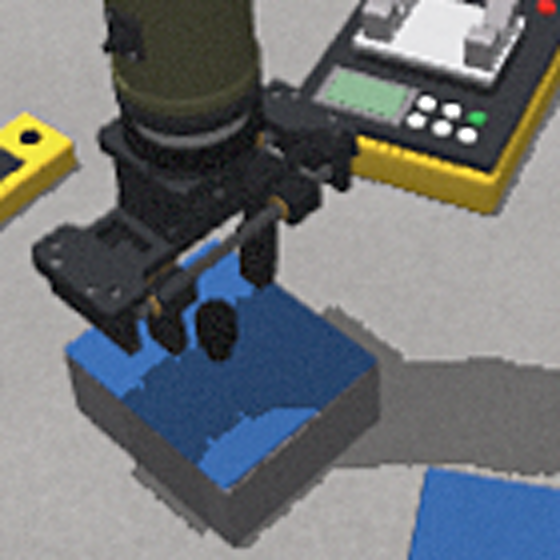

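The side crop shows the knob at crop (215,330) between the two fingers, one at about (170,325) and the other at about (258,250). I'll lower and grip.

Emit:
{"api": "send_rows", "payload": {
  "motion": [
    [[0,0,0,0,0.6,0,-0.3],[0,0,0,0,0.6,0,-0.3],[0,0,0,0,0.54,0,-0.3],[0,0,0,0,0,0,1],[0,0,0,0,0,0,1]]
  ],
  "force": 30
}}

```text
clock: 6.23
tool_pos: [0.4737, 0.3126, 0.087]
eef_rot: [-0.047, -0.705, 0.706, 0.048]
contact_force: [-0.5, -0.2, 0.3]
opening: 0.523
```

Emit:
{"api": "send_rows", "payload": {
  "motion": [
    [[0,0,0,0,0,0,1],[0,0,0,0,0,0,1],[0,0,0,0,0,0,1],[0,0,0,0,0,0,1],[0,0,0,0,0,0,1]]
  ]
}}

```text
clock: 6.65
tool_pos: [0.4745, 0.3131, 0.0884]
eef_rot: [0.048, 0.706, -0.705, -0.047]
contact_force: [-0.2, 0.9, 1.8]
opening: 0.283
```

Emit:
{"api": "send_rows", "payload": {
  "motion": [
    [[0,0,0,0,-0.3,0,1],[0,0,0,0,-0.5,0,1],[0,0,0,0,-0.8,0,1],[0,0,0,0,-0.9,0,1],[0,0,0,0,-0.9,0,1]]
  ]
}}

```text
clock: 7.07
tool_pos: [0.4738, 0.3126, 0.1571]
eef_rot: [-0.048, -0.705, 0.706, 0.048]
contact_force: [0.3, 0.2, -1.8]
opening: 0.285
```

Emit:
{"api": "send_rows", "payload": {
  "motion": [
    [[0,0,0,0,-0.9,0,1],[0,0,0,0,-0.9,0,1],[0,0,0,0,-0.9,0,1],[0,0,0,0,-0.8,0,1],[0,0,0,0,-0.3,0,1]]
  ]
}}

```text
clock: 7.48
tool_pos: [0.475, 0.3133, 0.2348]
eef_rot: [0.049, 0.706, -0.705, -0.047]
contact_force: [-0.7, 0.9, -2.0]
opening: 0.289
```

```bash
python3 -c "
from h import *
plan((.518,-.306,.230),-101)
S=snap('side','s2');T=snap('top','t2')"
```

```text
t 7.4833 pos [0.475  0.3133 0.2348] jaw deg -97.75 F [-0.7  0.9 -2. ] open 0.2886178785700364 down [ 0.003  0.002 -1.   ]
q [-0.71  0.63  0.08  1.77 -0.07  0.73 -2.3 ]
tool units [-6.309  0.176 30.392]
turn ty units 0.708
```

View pics/s2.png

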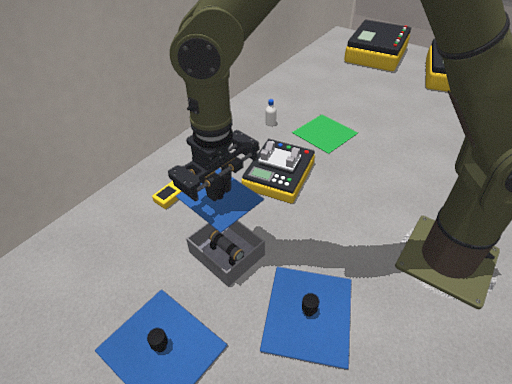

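View pics/t2.png

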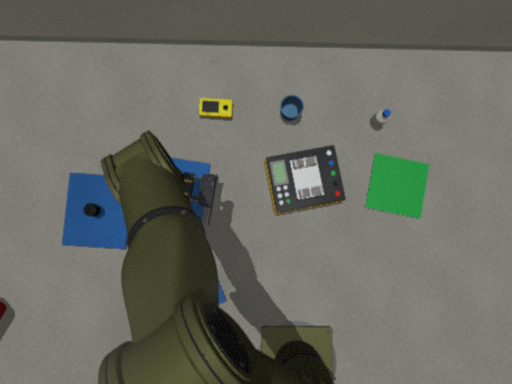

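The lid is off and hangs level, and the barrel is visible in the case at side (229,247). I'll carry the lid to the mat.

Emit:
{"api": "send_rows", "payload": {
  "motion": [
    [[0,0,0,-0.08,0,0.4,1],[0,0,0,-0.16,0,0.8,1],[0,0,0,-0.2,0,0.98,1],[0,0,0,-0.2,0,0.98,1],[0,0,0,-0.2,0,0.98,1]]
  ]
}}

```text
clock: 8.0
tool_pos: [0.4787, 0.2266, 0.2306]
eef_rot: [-0.047, -0.705, 0.706, 0.049]
contact_force: [0.1, 0.5, -1.8]
opening: 0.28
```

Emit:
{"api": "send_rows", "payload": {
  "motion": [
    [[0,0,0,-0.2,0,0.98,1],[0,0,0,-0.2,0,0.98,1],[0,0,0,-0.2,0,0.98,1],[0,0,0,-0.2,0,0.98,1],[0,0,0,-0.2,0,0.98,1]]
  ]
}}

```text
clock: 8.42
tool_pos: [0.4851, 0.1268, 0.2307]
eef_rot: [-0.047, -0.705, 0.706, 0.049]
contact_force: [0.3, -0.7, -2.4]
opening: 0.286
```

Emit:
{"api": "send_rows", "payload": {
  "motion": [
    [[0,0,0,-0.2,0,0.98,1],[0,0,0,-0.2,0,0.98,1],[0,0,0,-0.2,0,0.98,1],[0,0,0,-0.2,0,0.98,1],[0,0,0,-0.2,0,0.98,1]]
  ]
}}

```text
clock: 8.83
tool_pos: [0.4916, 0.0272, 0.2308]
eef_rot: [-0.047, -0.705, 0.706, 0.049]
contact_force: [-0.2, 1.7, -1.2]
opening: 0.282
```

Emit:
{"api": "send_rows", "payload": {
  "motion": [
    [[0,0,0,-0.2,0,0.98,1],[0,0,0,-0.2,0,0.98,1],[0,0,0,-0.2,0,0.98,1],[0,0,0,-0.2,0,0.98,1],[0,0,0,-0.2,0,0.98,1]]
  ]
}}

```text
clock: 9.25
tool_pos: [0.4981, -0.0724, 0.2307]
eef_rot: [-0.047, -0.705, 0.706, 0.049]
contact_force: [-0.4, -0.3, -1.2]
opening: 0.284
```

Emit:
{"api": "send_rows", "payload": {
  "motion": [
    [[0,0,0,-0.2,0,0.98,1],[0,0,0,-0.2,0,0.98,1],[0,0,0,-0.2,0,0.98,1],[0,0,0,-0.2,0,0.98,1],[0,0,0,-0.2,0,0.98,1]]
  ]
}}

```text
clock: 9.67
tool_pos: [0.5045, -0.172, 0.2306]
eef_rot: [0.047, 0.706, -0.705, -0.049]
contact_force: [0.2, -0.1, -2.0]
opening: 0.281
```

Emit:
{"api": "send_rows", "payload": {
  "motion": [
    [[0,0,0,-0.2,0,0.98,1],[0,0,0,-0.2,0,0.98,1],[0,0,0,-0.2,0,0.98,1],[0,0,0,-0.2,0,0.8,1],[0,0.3,0,-0.1,0,0.4,1]]
  ]
}}

```text
clock: 10.08
tool_pos: [0.5109, -0.2582, 0.2306]
eef_rot: [-0.057, -0.704, 0.705, 0.059]
contact_force: [-0.2, -0.2, -2.2]
opening: 0.284
```

```bash
python3 -c "
from h import *
plan((.518,-.306,.036),-101)
S=snap('side','s3');T=snap('top','t3')"
```

```text
t 10.0833 pos [ 0.5109 -0.2582  0.2306] jaw deg -99.38 F [-0.2 -0.2 -2.2] open 0.28375061397795487 down [-0.003 -0.001 -1.   ]
q [ 0.4   0.64 -0.02  1.76  0.02  0.74 -1.36]
tool units [-0.763  9.729  2.288]
turn ty units 0.354
```

View pics/t3.png

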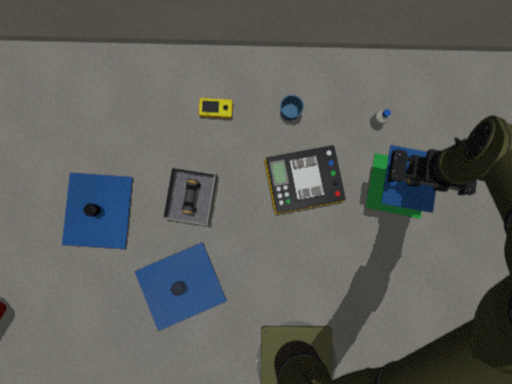

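Emit:
{"api": "send_rows", "payload": {
  "motion": [
    [[0,0.18,0,-0.15,0,0.46,1],[0,0.18,0,-0.15,0.2,0.46,1],[0,0,0,-0.15,0.5,0.46,1],[0,0,0,-0.15,0.8,0.46,1],[0,0,0,-0.15,0.8,0.46,1]]
  ]
}}

```text
clock: 10.6
tool_pos: [0.5196, -0.3038, 0.1849]
eef_rot: [-0.066, -0.704, 0.704, 0.066]
contact_force: [-0.1, -0.3, -2.2]
opening: 0.282
```

Emit:
{"api": "send_rows", "payload": {
  "motion": [
    [[0,0,0,0,0.8,0,1],[0,0,0,0,0.8,0,1],[0,0,0,0,0.8,0,1],[0,0,0,0,0.8,0,1],[0,0,0,0,0.8,0,1]]
  ]
}}

```text
clock: 11.02
tool_pos: [0.5191, -0.3032, 0.1042]
eef_rot: [0.066, 0.704, -0.704, -0.067]
contact_force: [-0.9, 0.3, -1.6]
opening: 0.282
```

Emit:
{"api": "send_rows", "payload": {
  "motion": [
    [[0,0,0,0,0.6,0,1],[0,0,0,0,0.5,0,1],[0,0,0,0,0.4,0,1],[0,0,0,0,0.2,0,1],[0,0,0,0,0,0,1]]
  ]
}}

```text
clock: 11.43
tool_pos: [0.519, -0.3029, 0.0711]
eef_rot: [0.066, 0.704, -0.704, -0.067]
contact_force: [0.5, -0.0, -1.6]
opening: 0.282
```

```bash
python3 -c "
from h import *
plan((.518,-.306,.036),-101)
S=snap('side','s4');T=snap('top','t4')
for n,d in (('S',S),('T',T)):
    for m,st,c in comps(d,(50,120,50),(75,255,255),50): print(n,'green',st,rect(d,m,.004))
    for m,st,c in comps(d,(100,120,50),(125,255,255),200): print(n,'blue',st,c.round(1))
crop(S,270,70,400,160,6,'cs4');crop(T,330,130,470,230,5,'ct4')"
```

```text
t 11.4333 pos [ 0.519  -0.3029  0.0711] jaw deg -100.76 F [ 0.5 -0.  -1.6] open 0.28196049594986977 down [-0.001  0.    -1.   ]
q [ 0.46  0.91 -0.01  1.77  0.03  0.46 -1.33]
tool units [0.021 1.757 0.162]
turn ty units 0.051
S green [293 125  64  28 712] ((0.5169029235839844, -0.30979233980178833), (0.17151248455047607, 0.1695607304573059), 78.8923568725586)
S blue [298 113  55  27 695] [325.5 125.2]
S blue [ 260  267   91  102 6922] [308.5 318.2]
S blue [  95  290  132   94 7160] [161.  345.4]
T green [366 154  55  64 743] ((0.517586350440979, -0.3032066226005554), (0.16715537011623383, 0.1671951860189438), 78.98861694335938)
T blue [281 100  21  19 231] [290.7 109.6]
T blue [ 377  155   46   57 1076] [399.  190.9]
T blue [  62  173   70   76 4354] [ 97.3 210.7]
T blue [ 135  243   91   87 4483] [180.1 285.9]
```

View pics/cs4.png

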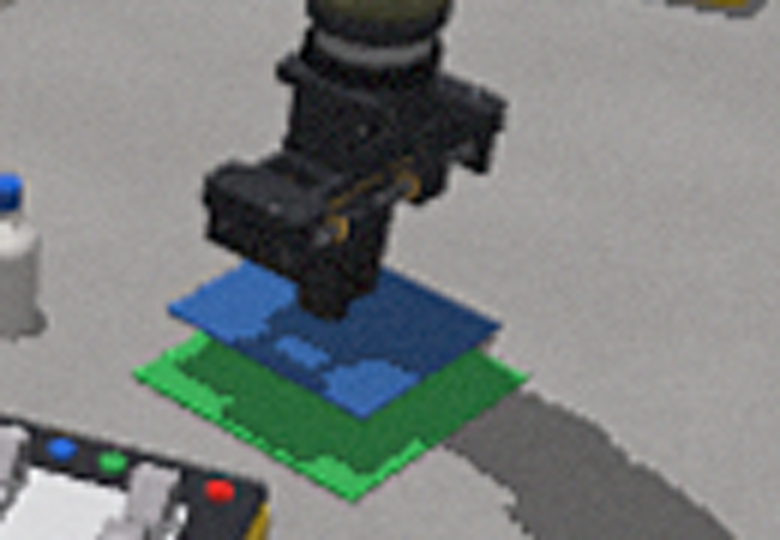

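View pics/ct4.png

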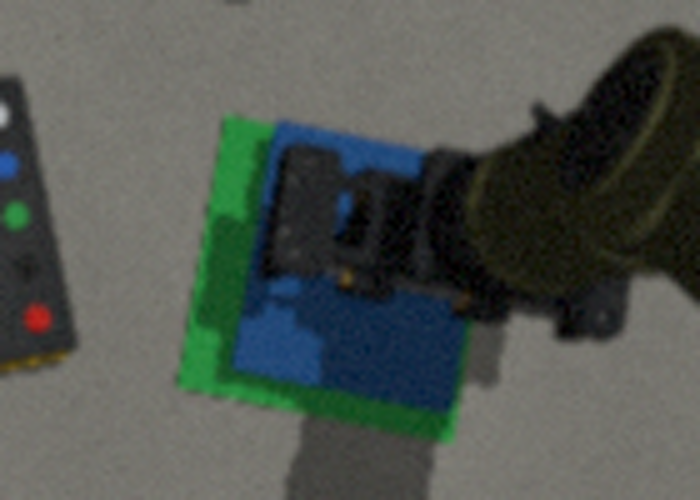

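Emit:
{"api": "send_rows", "payload": {
  "motion": [
    [[0,0,0,0,0.3,0.15,1],[0,0,0,0,0.5,0,1],[0,0,0,0,0.4,0,1],[0,0,0,0,0.2,0,1],[0,0,0,0,0.1,0,1]]
  ]
}}

```text
clock: 11.95
tool_pos: [0.5181, -0.3056, 0.0407]
eef_rot: [0.066, 0.704, -0.704, -0.067]
contact_force: [0.7, 0.4, -1.5]
opening: 0.284
```

Emit:
{"api": "send_rows", "payload": {
  "motion": [
    [[0,0,0,0,0.05,0,1],[0,0,0,0,0.05,0,1],[0,0,0,0,0.05,0,1],[0,0,0,0,0,0,1],[0,0,0,0,0,0,1]]
  ]
}}

```text
clock: 12.37
tool_pos: [0.5189, -0.306, 0.0391]
eef_rot: [-0.066, -0.704, 0.704, 0.066]
contact_force: [0.5, -0.3, -2.1]
opening: 0.285
```

Emit:
{"api": "send_rows", "payload": {
  "motion": [
    [[0,0,0,0,0.05,0,1],[0,0,0,0,0.05,0,1],[0,0,0,0,0.05,0,1],[0,0,0,0,0,0,1],[0,0,0,0,0,0,1]]
  ]
}}

```text
clock: 12.78
tool_pos: [0.5189, -0.3061, 0.0364]
eef_rot: [-0.067, -0.704, 0.704, 0.066]
contact_force: [-0.5, 1.0, 4.1]
opening: 0.279
```

Emit:
{"api": "send_rows", "payload": {
  "motion": [
    [[0,0,0,0,0.05,0,1],[0,0,0,0,0.05,0,1],[0,0,0,0,0,0,1],[0,0,0,0,0,0,1],[0,0,0,0,0,0,1]]
  ]
}}

```text
clock: 13.2
tool_pos: [0.5189, -0.3061, 0.0363]
eef_rot: [-0.067, -0.704, 0.704, 0.066]
contact_force: [-4.6, 2.5, 19.5]
opening: 0.285
```

Emit:
{"api": "send_rows", "payload": {
  "motion": [
    [[0,0,0,0,-0.06,0,1],[0,0,0,0,0,0,1],[0,0,0,0,0,0,-0.2],[0,0,0,0,0,0,-0.2],[0,0,0,0,0,0,-0.2]]
  ]
}}

```text
clock: 13.62
tool_pos: [0.5189, -0.3061, 0.035]
eef_rot: [-0.066, -0.704, 0.704, 0.066]
contact_force: [0.7, 0.4, 0.6]
opening: 0.489
```

Emit:
{"api": "send_rows", "payload": {
  "motion": [
    [[0,0,0,0,0,0,-0.2],[0,0,0,0,-0.3,0,-0.2],[0,0,0,0,-0.8,0,-0.2],[0,0,0,0,-1,0,-0.2],[0,0,0,0,-1,0,-0.2]]
  ]
}}

```text
clock: 14.03
tool_pos: [0.5184, -0.3058, 0.0976]
eef_rot: [0.066, 0.704, -0.704, -0.067]
contact_force: [-0.5, 0.0, 1.4]
opening: 0.597
```

```bash
python3 -c "
from h import *
plan((.474,.313,.2),-98)
S=snap('side','s5');T=snap('top','t5')
for n,d in (('S',S),('T',T)):
    for m,st,c in comps(d,(100,120,50),(125,255,255),200): print(n,'blue',st,c.round(1),rect(d,m,.013) if c[0]>300 else '')
crop(S,270,70,400,160,6,'cs5');crop(T,140,150,240,240,6,'ct5');crop(S,170,200,290,290,6,'cs5b')"
```

```text
t 14.0333 pos [ 0.5184 -0.3058  0.0976] jaw deg -100.77 F [-0.5  0.   1.4] open 0.5971532515260555 down [-0.001  0.    -1.   ]
q [ 0.47  0.87 -0.02  1.76  0.03  0.52 -1.33]
tool units [  7.97   -5.101 -29.983]
turn ty units -0.605
S blue [298 116  54  32 796] [324.5 131.5] ((0.5183946490287781, -0.30749261379241943), (0.13108892738819122, 0.14885133504867554), 79.85380554199219)
S blue [ 260  267   91  102 6923] [308.5 318.2] ((0.2138102650642395, 0.33651167154312134), (0.18250803649425507, 0.21196827292442322), 23.82179832458496)
S blue [  95  290  132   94 7165] [161.  345.4] 
T blue [281 100  20  19 213] [289.8 110.3] 
T blue [ 374  157   45   56 1226] [394.  191.3] ((0.5197838544845581, -0.30290186405181885), (0.12624678015708923, 0.1464024931192398), 78.99652099609375)
T blue [  62  173   70   76 4351] [ 97.3 210.7] 
T blue [ 135  243   91   87 4481] [180.1 285.9]
```

View pics/cs5.png

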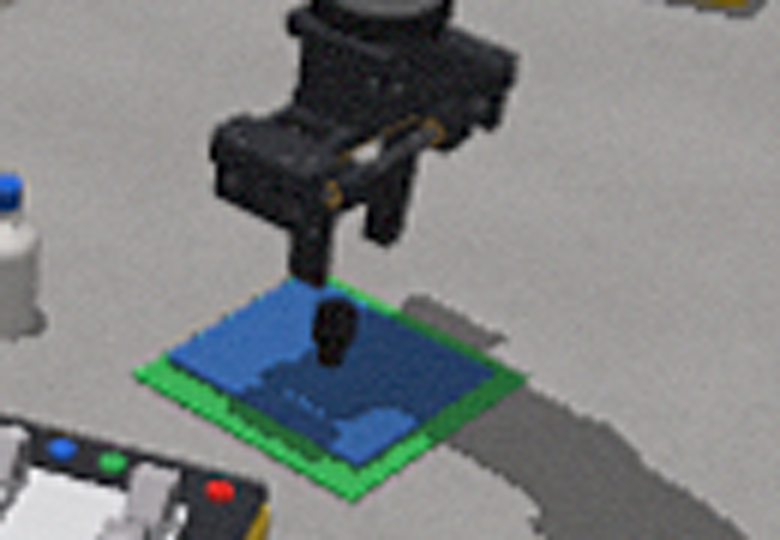

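View pics/ct5.png

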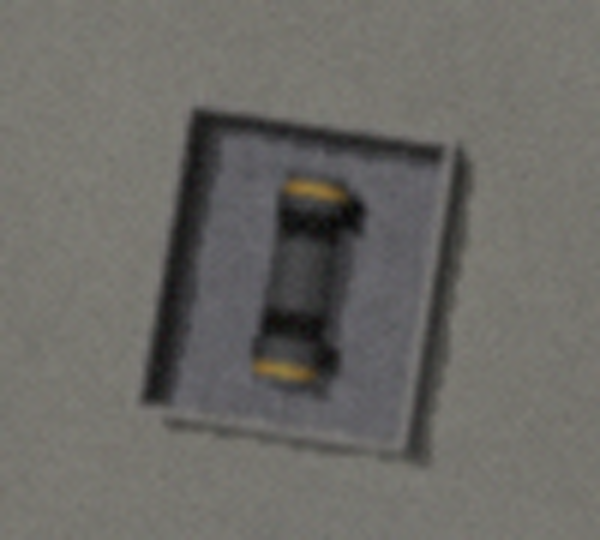

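View pics/cs5b.png

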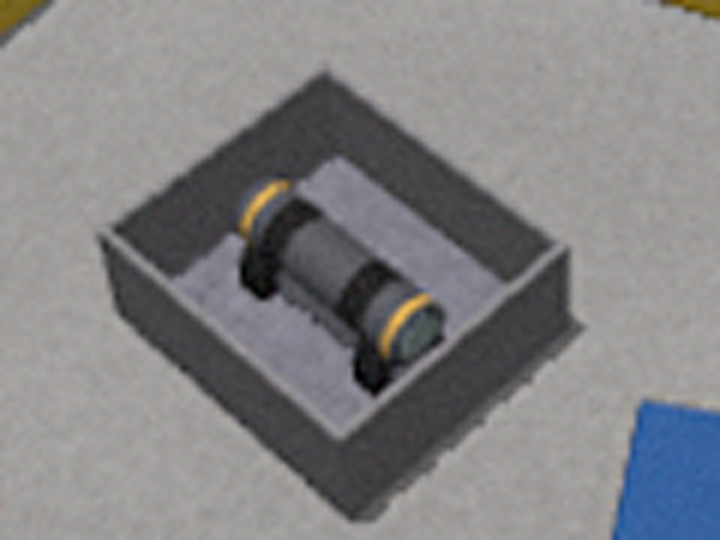

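The lid lies knob up on the mat. Lid and mat centres differ by about 2 mm or less in both views. The side crop shows the barrel across two saddles, with gold bands at crop (265,207) and (410,325). Now I'll locate the barrel.

```bash
python3 -c "
from h import *
T=snap('top');S=snap('side')
g=lambda d,roi:[(st,c) for m,st,c in comps(d,(12,100,60),(32,255,255),4) if roi[0]<c[0]<roi[2] and roi[1]<c[1]<roi[3]]
for n,d,roi in (('T',T,(165,165,220,230)),('S',S,(185,215,270,285))):
    for st,c in g(d,roi): print(n,st,c.round(1),onz(d,c,.05).round(4),onz(d,c,.053).round(4))
for nm,d,o,P in(('S',S,(170,200),[(326,70),(570,250),(342,437),(101,235)]),('T',T,(140,150),[(193,108),(460,143),(405,455),(143,405)])):
    Q=np.array([onz(d,np.array(p)/6+o-.42,.06)[:2] for p in P]); print(nm,'rim',Q.mean(0),cv2.minAreaRect(Q.astype(np.float32)))
# plate by hand corners
P=[(247,122),(460,88),(522,400),(312,435)]
Q=np.array([onz(T,np.array(p)/8+(259,145)-.44,.075)[:2] for p in P]);print('plate T',Q.mean(0),cv2.minAreaRect(Q.astype(np.float32)))
"
```

```text
T [188 180  10   4  22] [192.3 181.3] [0.5151 0.3062 0.05  ] [0.5148 0.3058 0.053 ]
T [183 210   9   4  18] [186.9 211.3] [0.4292 0.319  0.05  ] [0.4291 0.3186 0.053 ]
S [210 230   8   9  23] [213.1 233.4] [0.5157 0.3074 0.05  ] [0.5139 0.3091 0.053 ]
S [233 249   8  11  23] [236.  253.5] [0.4289 0.3229 0.05  ] [0.4274 0.3246 0.053 ]
S rim [0.47170347 0.31100977] ((0.47107261419296265, 0.31138211488723755), (0.12757229804992676, 0.14907053112983704), 82.26376342773438)
T rim [0.47278066 0.31107028] ((0.4732433557510376, 0.3116731643676758), (0.12714752554893494, 0.14927662909030914), 81.29821014404297)
plate T [ 0.52855151 -0.01808787] ((0.5285294055938721, -0.01766921952366829), (0.1139485239982605, 0.07674922794103622), 10.985608100891113)
```

Emit:
{"api": "send_rows", "payload": {
  "motion": [
    [[0,0,0,0,-1,-0.4,-0.2],[0,0,0,0.2,-1,-0.8,-0.2],[0,0,0,0.26,-1,-1,-0.2],[0,0,0,0.26,-1,-1,-0.2],[0,0,0,0.26,-1,-1,-0.2]]
  ]
}}

```text
clock: 14.65
tool_pos: [0.5143, -0.2187, 0.1967]
eef_rot: [0.066, 0.704, -0.704, -0.067]
contact_force: [-0.2, 0.1, 0.0]
opening: 0.599
```

Emit:
{"api": "send_rows", "payload": {
  "motion": [
    [[0,0,0,0.26,0,-1,-0.2],[0,0,0,0.26,0,-1,-0.2],[0,0,0,0.26,0,-1,-0.2],[0,0,0,0.26,0,-1,-0.2],[0,0,0,0.26,0,-1,-0.2]]
  ]
}}

```text
clock: 15.07
tool_pos: [0.5075, -0.1156, 0.1961]
eef_rot: [0.066, 0.704, -0.704, -0.067]
contact_force: [-0.6, 0.4, -1.4]
opening: 0.602
```

Emit:
{"api": "send_rows", "payload": {
  "motion": [
    [[0,0,0,0.26,0,-1,-0.2],[0,0,0,0.26,0,-1,-0.2],[0,0,0,0.26,0,-1,-0.2],[0,0,0,0.26,0,-1,-0.2],[0,0,0,0.26,0,-1,-0.2]]
  ]
}}

```text
clock: 15.48
tool_pos: [0.5006, -0.0126, 0.1961]
eef_rot: [-0.066, -0.704, 0.704, 0.067]
contact_force: [-0.2, -0.6, -0.1]
opening: 0.598
```

Emit:
{"api": "send_rows", "payload": {
  "motion": [
    [[0,0,0,0.26,0,-1,-0.2],[0,0,0,0.26,0,-1,-0.2],[0,0,0,0.26,0,-1,-0.2],[0,0,0,0.26,0,-1,-0.2],[0,0,0,0.26,0,-1,-0.2]]
  ]
}}

```text
clock: 15.9
tool_pos: [0.4938, 0.0904, 0.1961]
eef_rot: [-0.066, -0.704, 0.704, 0.067]
contact_force: [0.4, 0.7, 0.0]
opening: 0.599
```

Emit:
{"api": "send_rows", "payload": {
  "motion": [
    [[0,0,0,0.26,0,-1,-0.2],[0,0,0,0.26,0,-1,-0.2],[0,0,0,0.26,0,-1,-0.2],[0,0,0,0.26,0,-1,-0.2],[0,0,0,0.26,0,-1,-0.2]]
  ]
}}

```text
clock: 16.32
tool_pos: [0.4869, 0.1933, 0.196]
eef_rot: [-0.066, -0.703, 0.704, 0.067]
contact_force: [-0.2, 0.3, -0.2]
opening: 0.6
```

Emit:
{"api": "send_rows", "payload": {
  "motion": [
    [[0,0,0,0.26,0,-1,-0.2],[0,0,0,0.26,0,-1,-0.2],[0,0,0,0.26,0,-1,-0.2],[0,-0.27,0,0.26,0,-1,-0.2],[0,-0.27,0,0.2,0,-0.6,-0.2]]
  ]
}}

```text
clock: 16.73
tool_pos: [0.4793, 0.29, 0.1959]
eef_rot: [-0.049, -0.705, 0.705, 0.05]
contact_force: [0.0, 0.5, -0.2]
opening: 0.602
```

```bash
python3 -c "
from h import *
plan((.472,.312,.034),-98.3)"
```

```text
t 16.7333 pos [0.4793 0.29   0.1959] jaw deg -98.08 F [ 0.   0.5 -0.2] open 0.6016788837248653 down [-0.002  0.    -1.   ]
q [-0.7   0.68  0.12  1.83 -0.13  0.64 -2.21]
tool units [ 0.506  8.097 -1.036]
turn ty units 0.049
```

Emit:
{"api": "send_rows", "payload": {
  "motion": [
    [[0,0.05,0,0.1,0.4,-0.2,-0.2],[0,0,0,0.1,0.8,-0.2,-0.2],[0,0,0,0.1,0.9,-0.2,-0.2],[0,0,0,0.1,0.9,-0.2,-0.2],[0,0,0,0.1,0.8,-0.15,-0.2]]
  ]
}}

```text
clock: 17.15
tool_pos: [0.4728, 0.3063, 0.1192]
eef_rot: [-0.053, -0.704, 0.706, 0.054]
contact_force: [0.7, 0.4, -0.5]
opening: 0.602
```

Emit:
{"api": "send_rows", "payload": {
  "motion": [
    [[0,0,0,0,0.5,0,-0.2],[0,0,0,0,0.3,0,-0.2],[0,0,0,0,0,0,-0.2],[0,0,0,0,0,0,-0.2],[0,0,0,0,0,0,-0.2]]
  ]
}}

```text
clock: 17.57
tool_pos: [0.474, 0.3075, 0.1058]
eef_rot: [0.053, 0.705, -0.705, -0.052]
contact_force: [0.3, 1.2, 0.5]
opening: 0.597
```

```bash
python3 -c "
from h import *
plan((.472,.312,.034),-98.3)
S=snap('side');T=snap('top')
crop(T,140,150,240,240,6,'ct6');crop(S,170,190,290,290,6,'cs6')"
```

```text
t 17.5667 pos [0.474  0.3075 0.1058] jaw deg -98.58 F [0.3 1.2 0.5] open 0.5971167579670487 down [ 0.001  0.    -1.   ]
q [-0.71  0.83  0.09  1.87 -0.15  0.44 -2.23]
tool units [ 0.136  3.59  -0.207]
turn ty units -0.061
```

View pics/cs6.png

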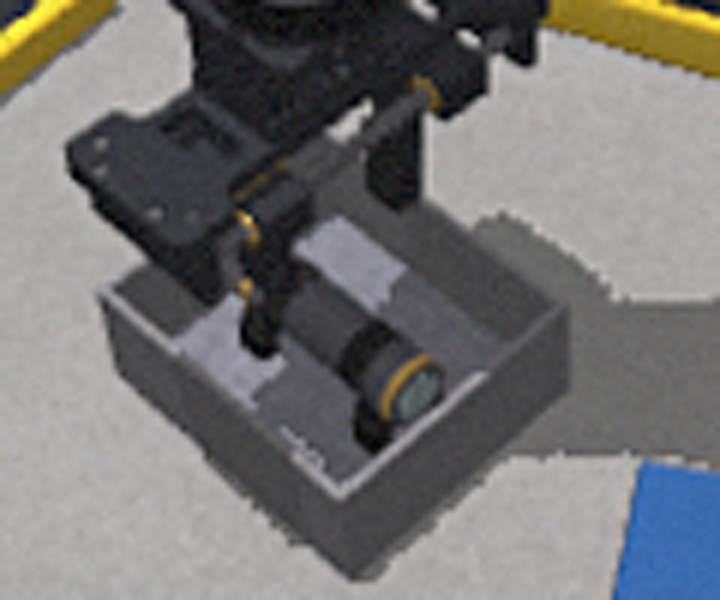

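Emit:
{"api": "send_rows", "payload": {
  "motion": [
    [[0,0,0,0.13,0,-0.2,-0.2],[0,0,0,0,0.3,0,-0.2],[0,0,0,0,0.7,0,-0.2],[0,0,0,0,0.7,0,-0.2],[0,0,0,0,0.7,0,-0.2]]
  ]
}}

```text
clock: 18.08
tool_pos: [0.4712, 0.3127, 0.0566]
eef_rot: [0.053, 0.705, -0.705, -0.052]
contact_force: [0.1, 0.1, -0.8]
opening: 0.602
```

Emit:
{"api": "send_rows", "payload": {
  "motion": [
    [[0,0,0,0,0.6,0,-0.2],[0,0,0,0,0.4,0,-0.2],[0,0,0,0,0.15,0,-0.2],[0,0,0,0,0,0,-0.2],[0,0,0,0,0,0,-0.2]]
  ]
}}

```text
clock: 18.5
tool_pos: [0.4715, 0.3123, 0.0343]
eef_rot: [0.053, 0.705, -0.705, -0.052]
contact_force: [0.9, 0.4, 0.5]
opening: 0.601
```

```bash
python3 -c "
from h import *
plan((.472,.312,.034),-98.3)"
```

```text
t 18.5 pos [0.4715 0.3123 0.0343] jaw deg -98.52 F [0.9 0.4 0.5] open 0.6005139559212272 down [ 0.  0. -1.]
q [-0.7   0.95  0.06  1.88 -0.17  0.31 -2.23]
tool units [-0.027  0.015  0.009]
turn ty units -0.048
```

Emit:
{"api": "send_rows", "payload": {
  "motion": [
    [[0,0,0,0,0,0,1],[0,0,0,0,0,0,1],[0,0,0,0,0,0,1],[0,0,0,0,0,0,1],[0,0,0,0,0,0,1]]
  ],
  "force": 20
}}

```text
clock: 18.92
tool_pos: [0.4717, 0.3131, 0.0345]
eef_rot: [0.053, 0.706, -0.705, -0.052]
contact_force: [0.6, 1.7, 2.8]
opening: 0.333
```

Emit:
{"api": "send_rows", "payload": {
  "motion": [
    [[0,0,0,0,0,0,1],[0,0,0,0,-0.3,0,1],[0,0,0,0,-0.6,0,1],[0,0,0,0,-0.9,0,1],[0,0,0,0,-0.9,0,1]]
  ]
}}

```text
clock: 19.33
tool_pos: [0.4707, 0.3111, 0.089]
eef_rot: [-0.052, -0.704, 0.706, 0.053]
contact_force: [-0.4, 0.0, -1.6]
opening: 0.33
```

Emit:
{"api": "send_rows", "payload": {
  "motion": [
    [[0,0,0,0,-0.9,0,1],[0,0,0,0,-0.9,0,1],[0,0,0,0,-0.9,0,1],[0,0,0,0,-0.9,0,1],[0,0,0,0,-0.9,0,1]]
  ]
}}

```text
clock: 19.75
tool_pos: [0.4708, 0.3112, 0.1797]
eef_rot: [-0.053, -0.705, 0.705, 0.053]
contact_force: [-0.1, -0.1, -1.6]
opening: 0.328
```

```bash
python3 -c "
from h import *
plan((.5275,-.018,.18),-78.5)
S=snap('side','s7');T=snap('top','t7')
crop(S,150,100,310,250,4,'cs7');crop(T,130,130,260,230,5,'ct7')"
```

```text
t 19.75 pos [0.4708 0.3112 0.1797] jaw deg -98.57 F [-0.1 -0.1 -1.6] open 0.3282934725693237 down [-0.001 -0.001 -1.   ]
q [-0.74  0.71  0.12  1.83 -0.14  0.61 -2.25]
tool units [-5.2560e+00 -1.0000e-03  1.5856e+01]
turn ty units -4.378
```

View pics/cs7.png

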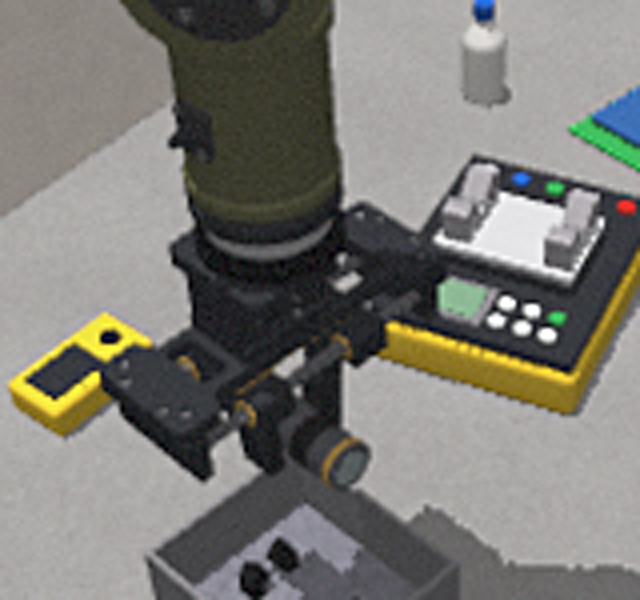

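View pics/ct7.png

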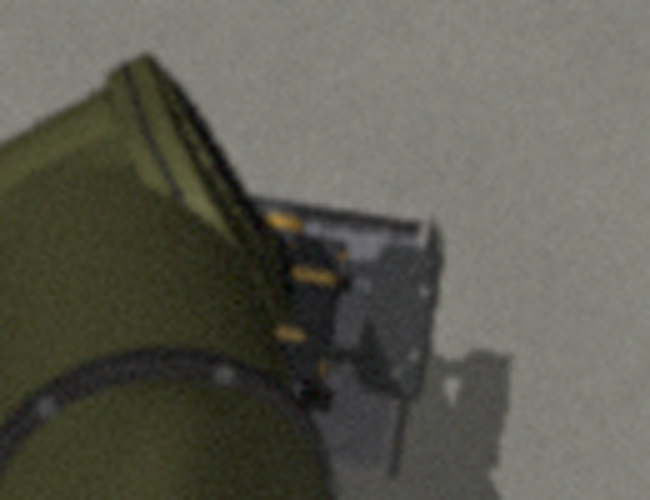

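```bash
python3 -c "
from h import *
S=snap('side')
z=get_state()['tool_pos'][2]+.0036
print(onz(S,(237.4,215.9),z), proj(S,(.4214,.3186,z)))
for m,st,c in comps(S,(12,80,50),(35,255,255),4):
    if 200<c[0]<260 and 190<c[1]<240: print(st,c)
crop(S,200,180,260,240,10,'cs8')
"
```

```text
[0.42418027 0.31335674 0.18312584] [236.93890864 217.91482778]
[208 191   9   7  17] [212.23529412 194.29411765]
[208 199   5   8  16] [210.5   202.125]
[229 209   9  12  34] [232.23529412 213.44117647]
```

View pics/cs8.png

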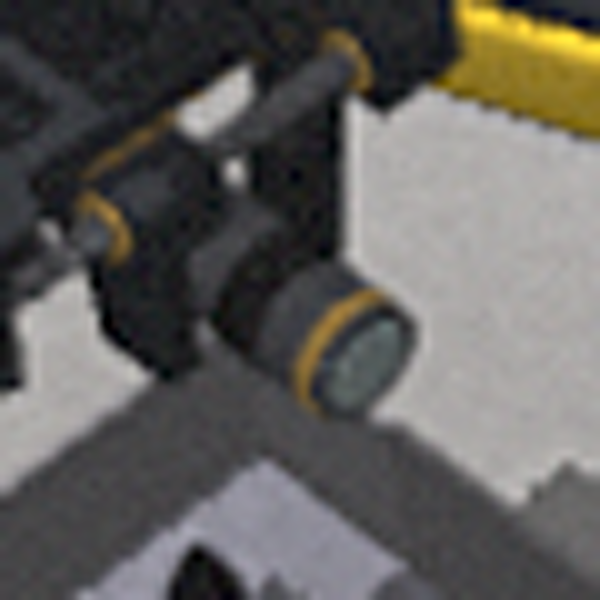

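The barrel is held, with the near end at about side (236.5,216). Next stop is over the tester.

Emit:
{"api": "send_rows", "payload": {
  "motion": [
    [[0,0,0,-0.13,0,0.4,1],[0,0,0,-0.26,0,0.8,1],[0,0,0,-0.33,0,0.98,1],[0,0,0,-0.33,0,0.98,1],[0,0,0,-0.33,0,0.98,1]]
  ]
}}

```text
clock: 20.32
tool_pos: [0.4854, 0.2239, 0.1767]
eef_rot: [-0.052, -0.704, 0.706, 0.054]
contact_force: [0.1, -0.8, -1.7]
opening: 0.329
```

Emit:
{"api": "send_rows", "payload": {
  "motion": [
    [[0,0,0,-0.33,0,0.98,1],[0,0,0,-0.33,0,0.98,1],[0,0,0,-0.33,0,0.98,1],[0,0,0,-0.33,0,0.98,1],[0,0,0,-0.33,0,0.98,1]]
  ]
}}

```text
clock: 20.73
tool_pos: [0.5033, 0.1222, 0.1768]
eef_rot: [-0.052, -0.705, 0.706, 0.054]
contact_force: [0.3, -0.3, -2.6]
opening: 0.327
```

Emit:
{"api": "send_rows", "payload": {
  "motion": [
    [[0,0,0,-0.33,0,0.98,1],[0,0,0,-0.33,0,0.98,1],[0,0,0,-0.33,0,0.98,1],[0,0,0,-0.33,0,0.98,1],[0,0,0,-0.33,0,0.98,1]]
  ]
}}

```text
clock: 21.15
tool_pos: [0.5211, 0.0206, 0.1768]
eef_rot: [-0.052, -0.705, 0.706, 0.054]
contact_force: [0.6, -0.8, -1.7]
opening: 0.334
```

Emit:
{"api": "send_rows", "payload": {
  "motion": [
    [[0,0,0,-0.33,0,0.9,1],[0,0,0,-0.15,0,0.4,1],[0,-0.7,0,0,0,0,1],[0,-0.7,0,0,0,0,1],[0,-0.7,0,0,0,0,1]]
  ]
}}

```text
clock: 21.57
tool_pos: [0.5271, -0.0047, 0.1771]
eef_rot: [-0.009, 0.707, -0.707, 0.007]
contact_force: [-0.2, 0.2, -1.6]
opening: 0.332
```

Emit:
{"api": "send_rows", "payload": {
  "motion": [
    [[0,-0.7,0,0,0,0,1],[0,-0.7,0,0,0,0,1],[0,-0.7,0,0,0,0,1],[0,-0.14,0,0,0,0,1],[0,0,0,0,0,0,1]]
  ]
}}

```text
clock: 21.98
tool_pos: [0.5274, -0.0045, 0.1774]
eef_rot: [-0.07, 0.704, -0.703, 0.069]
contact_force: [0.4, -0.7, -1.3]
opening: 0.331
```

```bash
python3 -c "
from h import *
plan((.5275,-.018,.125),-78.7)"
```

```text
t 21.9833 pos [ 0.5274 -0.0045  0.1774] jaw deg -78.66 F [ 0.4 -0.7 -1.3] open 0.3309769850344918 down [-0.002  0.    -1.   ]
q [-0.04  0.67 -0.07  1.94  0.08  0.54 -1.53]
tool units [0.122 2.621 0.667]
turn ty units 0.009
```

Emit:
{"api": "send_rows", "payload": {
  "motion": [
    [[0,0,0,0.06,0.2,0.33,1],[0,0,0,0.06,0.6,0.33,1],[0,0,0,0,0.7,0,1],[0,0,0,0,0.6,0,1],[0,0,0,0,0.2,0,1]]
  ]
}}

```text
clock: 22.4
tool_pos: [0.5272, -0.0187, 0.1303]
eef_rot: [0.071, -0.704, 0.704, -0.068]
contact_force: [0.1, 0.0, -1.2]
opening: 0.328
```

```bash
python3 -c "
from h import *
plan((.5275,-.018,.1034),-78.7)
S=snap('side');T=snap('top')
crop(S,230,110,330,210,6,'cs9');crop(T,255,130,355,230,6,'ct9')"
```

```text
t 22.4 pos [ 0.5272 -0.0187  0.1303] jaw deg -78.71 F [ 0.1  0.  -1.2] open 0.3275869419953921 down [-0.003 -0.001 -1.   ]
q [-0.02  0.75 -0.06  1.97  0.09  0.43 -1.52]
tool units [-0.027  1.344 -0.031]
turn ty units -0.003
```

View pics/cs9.png

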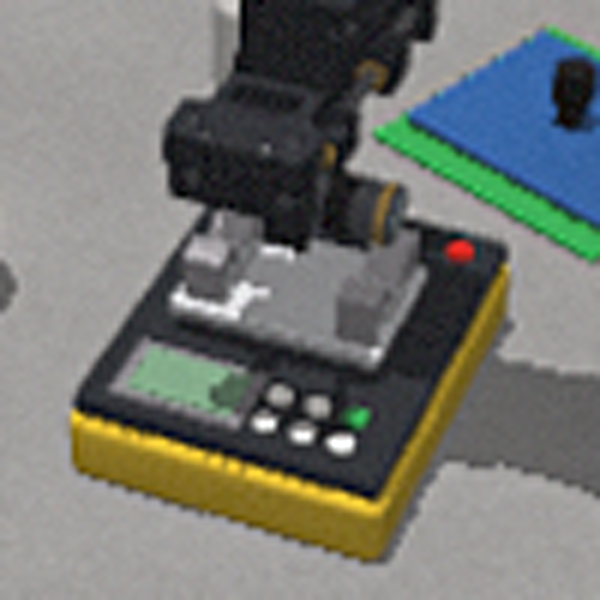

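View pics/ct9.png

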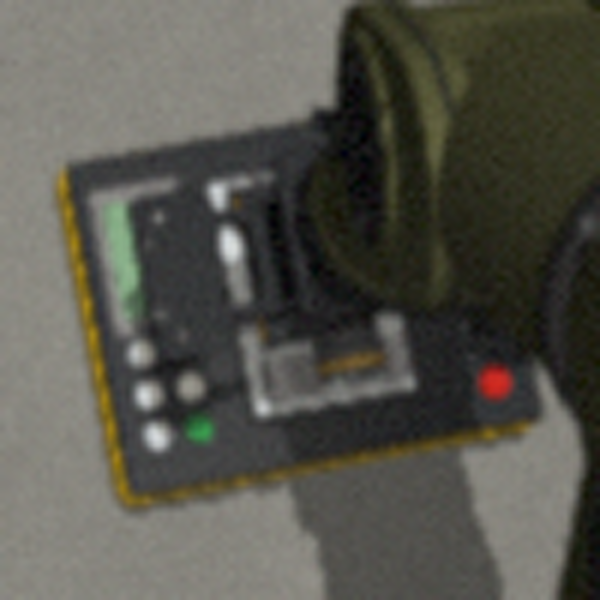

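```bash
python3 -c "
from h import *
S=snap('side');T=snap('top')
s=get_state();p=np.array(s['tool_pos'])
ax=np.array([np.cos(np.radians(11.3)),np.sin(np.radians(11.3)),0]);per=np.array([-ax[1],ax[0],0])
for n,d,roi in (('T',T,(300,180,330,200)),('S',S,(285,135,300,155))):
    for m,st,c in comps(d,(12,80,50),(35,255,255),4):
        if roi[0]<c[0]<roi[2] and roi[1]<c[1]<roi[3]:
            X=onz(d,c,p[2]+.0036+.012); print(n,st,c.round(1),X, 'rel axis',(X-p)@ax,'perp',(X-p)@per)
"
```

```text
T [308 188  11   4  28] [313.2 189.5] [ 0.48621999 -0.02317374  0.14791871] rel axis -0.04253538027940523 perp 0.0033437808000738745
S [291 140   5  10  21] [293.  144.9] [ 0.48011937 -0.01535831  0.14791871] rel axis -0.04698633929881928 perp 0.01220309901013567
```

```bash
python3 -c "
from h import *
T=snap('top');S=snap('side')
cv2.imread('pics/t2.png')
img=cv2.imread('pics/t2.png'); c=img[150:206,280:335]; cv2.imwrite('pics/v_t.png',cv2.resize(c,None,fx=10,fy=10,interpolation=cv2.INTER_CUBIC))
img=cv2.imread('pics/side0.png'); c=img[133:180,250:310]; cv2.imwrite('pics/v_s.png',cv2.resize(c,None,fx=10,fy=10,interpolation=cv2.INTER_CUBIC))
"
```

```text
(no output)
```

View pics/v_t.png

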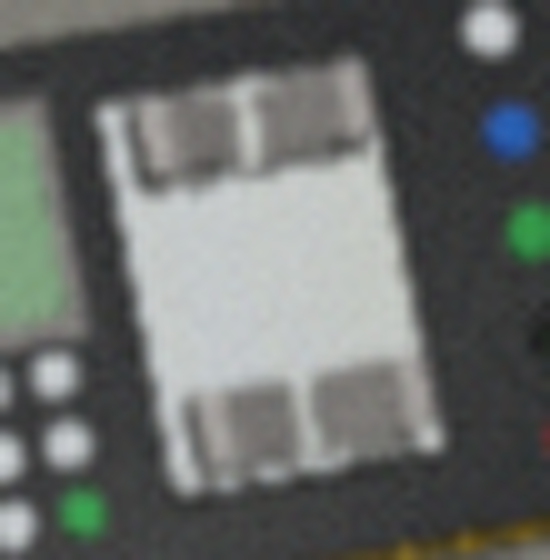

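View pics/v_s.png

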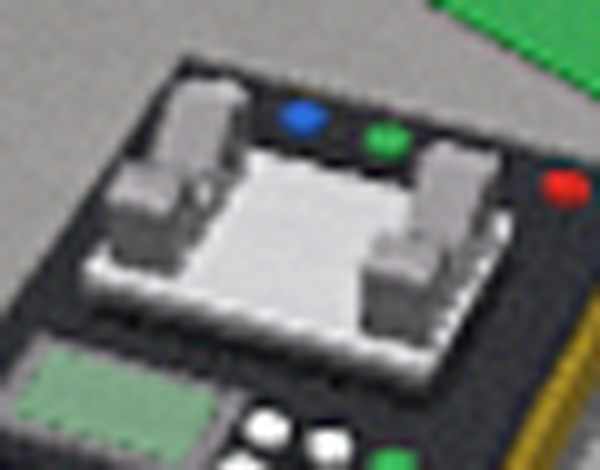

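```bash
python3 -c "
from h import *
T=snap('top');S=snap('side')
f=lambda p:np.array(p)/10+(280,150)-.45
a=lambda z:(onz(T,f((308,420)),z),onz(T,f((247,125)),z))
for z in(.08,.088): n,m=a(z); print(z,n.round(4),m.round(4),((n+m)/2).round(4),np.degrees(np.arctan2(*(m-n)[1::-1])))
Q=np.array([onz(T,f(p),.075)[:2] for p in [(97,105),(365,57),(443,447),(180,495)]]);print(Q.mean(0),cv2.minAreaRect(Q.astype(np.float32)))
g=lambda p:np.array(p)/10+(250,133)-.45
# side: plate visible front-left corner, front-right corner, right-back corner
P=[onz(S,g(p),.075) for p in [(88,263),(430,350),(510,215)]];print(np.round(P,4)); print('centre S',((P[0]+P[2])/2).round(4),np.linalg.norm(P[0]-P[1]),np.linalg.norm(P[1]-P[2]))
# display keys: expected
"
```

```text
0.08 [ 0.4874 -0.0274  0.08  ] [ 0.5705 -0.0104  0.08  ] [ 0.5289 -0.0189  0.08  ] 11.59673798270646
0.088 [ 0.4866 -0.026   0.088 ] [ 0.5691 -0.0091  0.088 ] [ 0.5278 -0.0176  0.088 ] 11.59673798270647
[ 0.52873832 -0.01797349] ((0.5286372303962708, -0.017556093633174896), (0.11274796724319458, 0.07753875106573105), 11.147723197937012)
[[ 0.5764  0.0208  0.075 ]
 [ 0.4699 -0.0046  0.075 ]
 [ 0.483  -0.0729  0.075 ]]
centre S [ 0.5297 -0.026   0.075 ] 0.10948270867689311 0.06952132955573304
```

Emit:
{"api": "send_rows", "payload": {
  "motion": [
    [[0,0,0,-0.02,0.1,0.06,1],[0,0,0,0,0.3,0,1],[0,0,0,0,0.3,0,1],[0,0,0,0,0.2,0,1],[0,0,0,0,0.1,0,1]]
  ]
}}

```text
clock: 23.22
tool_pos: [0.5285, -0.0191, 0.1111]
eef_rot: [-0.071, 0.704, -0.704, 0.07]
contact_force: [0.5, -0.0, -1.4]
opening: 0.328
```

Emit:
{"api": "send_rows", "payload": {
  "motion": [
    [[0,0,0,0,0.05,0,1],[0,0,0,0,0.05,0,1],[0,0,0,0,0,0,1],[0,0,0,0,0,0,1],[0,0,0,0,0,0,1]]
  ]
}}

```text
clock: 23.63
tool_pos: [0.5291, -0.0191, 0.1103]
eef_rot: [0.07, -0.704, 0.704, -0.07]
contact_force: [-0.0, -0.5, -1.9]
opening: 0.333
```

```bash
python3 -c "
from h import *
plan((.5275,-.0197,.1034),-78.7)"
```

```text
t 23.6333 pos [ 0.5291 -0.0191  0.1103] jaw deg -78.63 F [-0.  -0.5 -1.9] open 0.332788360111999 down [ 0. -0. -1.]
q [-0.02  0.79 -0.05  1.97  0.1   0.38 -1.52]
tool units [0.086 0.344 0.013]
turn ty units 0.015
```

Emit:
{"api": "send_rows", "payload": {
  "motion": [
    [[0,0,0,0.05,0.08,0,1],[0,0,0,0,0.08,0,1],[0,0,0,0,0.05,0,1],[0,0,0,0,0,0,1],[0,0,0,0,0,0,1]]
  ]
}}

```text
clock: 24.05
tool_pos: [0.528, -0.0193, 0.1058]
eef_rot: [0.07, -0.704, 0.704, -0.07]
contact_force: [-0.7, 1.0, -1.5]
opening: 0.334
```

Emit:
{"api": "send_rows", "payload": {
  "motion": [
    [[0,0,0,0,0.05,0,1],[0,0,0,0,0.05,0,1],[0,0,0,0,0,0,1],[0,0,0,0,0,0,1],[0,0,0,0,0,0,1]]
  ]
}}

```text
clock: 24.47
tool_pos: [0.528, -0.0193, 0.1039]
eef_rot: [0.07, -0.704, 0.704, -0.07]
contact_force: [-0.5, 0.6, -0.9]
opening: 0.332
```

Emit:
{"api": "send_rows", "payload": {
  "motion": [
    [[0,0,0,0,0.05,0,1],[0,0,0,0,0,0,1],[0,0,0,0,0,0,1],[0,0,0,0,0,0,1],[0,0,0,0,0,0,1]]
  ]
}}

```text
clock: 24.88
tool_pos: [0.5282, -0.0193, 0.1031]
eef_rot: [0.07, -0.704, 0.704, -0.07]
contact_force: [-0.3, -0.0, 3.2]
opening: 0.334
```

Emit:
{"api": "send_rows", "payload": {
  "motion": [
    [[0,0,0,0,-0.02,0,1],[0,0,0,0,0,0,1],[0,0,0,0,0,0,0.1],[0,0,0,0,0,0,0],[0,0,0,0,0,0,-0.1]]
  ],
  "force": 5
}}

```text
clock: 25.3
tool_pos: [0.528, -0.0193, 0.1031]
eef_rot: [0.07, -0.704, 0.704, -0.07]
contact_force: [-0.1, -0.0, -0.2]
opening: 0.537
```

Emit:
{"api": "send_rows", "payload": {
  "motion": [
    [[0,0,0,0,0,0,-0.1],[0,0,0,0,0,0,-0.1],[0,0,0,0,-0.4,0,-0.1],[0,0,0,0,-0.7,0,-0.1],[0,0,0,0,-0.7,0,-0.1]]
  ]
}}

```text
clock: 25.72
tool_pos: [0.5277, -0.0193, 0.1399]
eef_rot: [0.07, -0.704, 0.704, -0.07]
contact_force: [-0.4, -0.4, -0.3]
opening: 0.548
```

Emit:
{"api": "send_rows", "payload": {
  "motion": [
    [[0,0,0,0,-0.7,0,-0.1],[0,0,0,0,-0.5,0,-0.1],[0,0,0,0,-0.2,0,1],[0,0,0,0,0,0,1],[0,0,0,0,0,0,1]]
  ],
  "force": 20
}}

```text
clock: 26.13
tool_pos: [0.5279, -0.0193, 0.1673]
eef_rot: [0.07, -0.704, 0.704, -0.07]
contact_force: [0.6, -0.5, 1.1]
opening: 0.351
```

```bash
python3 -c "
from h import *
plan((.528,-.0195,.136),-78.7)
S=snap('side');T=snap('top')
crop(S,230,110,330,210,6,'cs10');crop(T,255,130,355,230,6,'ct10')"
```

```text
t 26.1333 pos [ 0.5279 -0.0193  0.1673] jaw deg -78.63 F [ 0.6 -0.5  1.1] open 0.3514783462486597 down [-0. -0. -1.]
q [-0.01  0.69 -0.07  1.94  0.09  0.51 -1.51]
tool units [-0.002  1.563  0.011]
turn ty units 0.015
```

View pics/cs10.png

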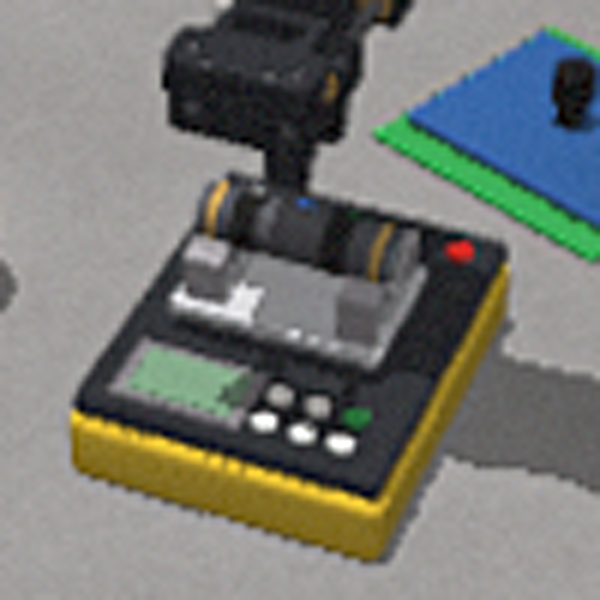

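View pics/ct10.png

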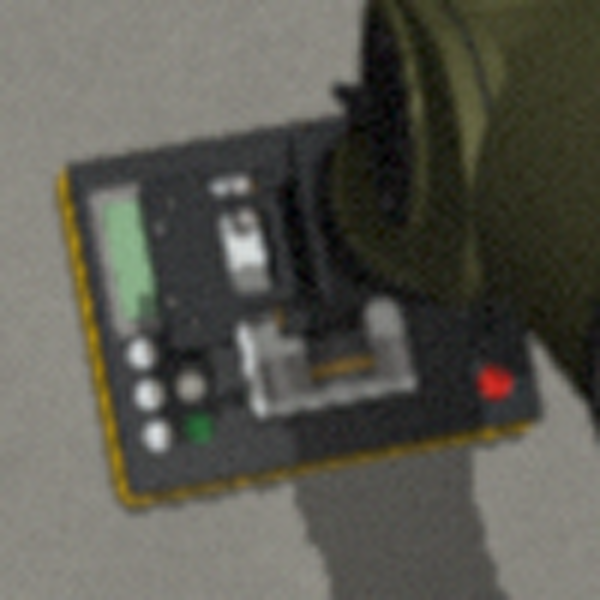

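```bash
python3 -c "
from h import *
S=snap('side');T=snap('top')
ax=np.array([np.cos(np.radians(11.4)),np.sin(np.radians(11.4)),0]);V=np.array([.528,-.0195,.107])
for n,d,roi in (('T',T,(300,180,330,200)),('S',S,(260,135,300,160))):
    for m,st,c in comps(d,(12,80,50),(35,255,255),4):
        if roi[0]<c[0]<roi[2] and roi[1]<c[1]<roi[3]:
            for z in (.115,.119):
                X=onz(d,c,z); print(n,st,c.round(1),X.round(4),'along',((X-V)@ax).round(4))
crop(S,255,135,305,175,14,'cs11')
crop(T,280,150,335,205,10,'ct11')
"
```

```text
T [303 181   2   3   4] [303.2 182.2] [ 0.5089 -0.0022  0.115 ] along -0.0153
T [303 181   2   3   4] [303.2 182.2] [ 0.5084 -0.0016  0.119 ] along -0.0156
T [307 189  10   4  27] [311.8 190.5] [ 0.4869 -0.0254  0.115 ] along -0.0415
T [307 189  10   4  27] [311.8 190.5] [ 0.4865 -0.0247  0.119 ] along -0.0418
S [264 140   4  10  19] [265.2 144.4] [ 0.5707 -0.0073  0.115 ] along 0.0443
S [264 140   4  10  19] [265.2 144.4] [ 0.5678 -0.003   0.119 ] along 0.0423
S [291 147   5  10  19] [292.6 151.4] [ 0.4855 -0.0256  0.115 ] along -0.0428
S [291 147   5  10  19] [292.6 151.4] [ 0.4831 -0.0211  0.119 ] along -0.0444
```

View pics/cs11.png

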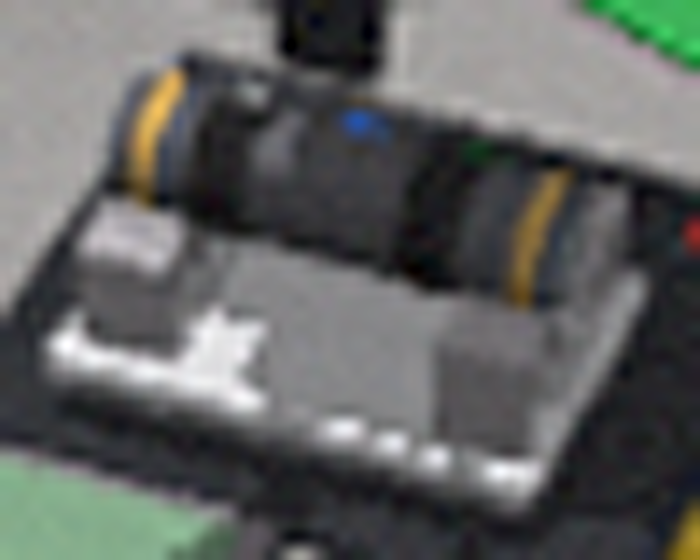

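View pics/ct11.png

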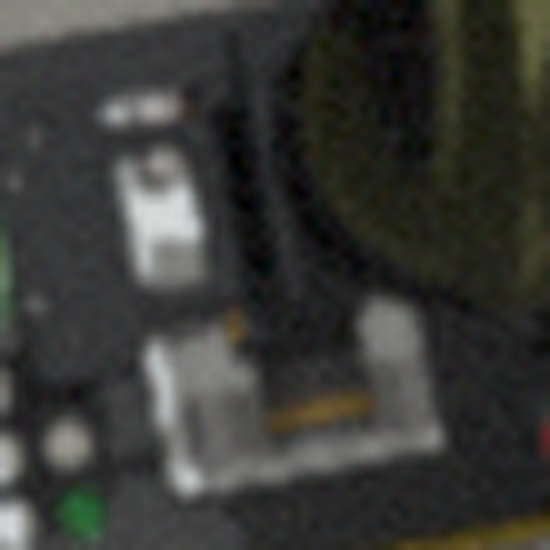

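The side crop shows the barrel in both rests, with gold bands at crop (150,135) and (540,238). They sit symmetrically to within about 1.5 mm of the V centre. I'll shut the fingers fully and press on the barrel's top.

Emit:
{"api": "send_rows", "payload": {
  "motion": [
    [[0,0,0,0,0,0,1],[0,0,0,0,0,0,1],[0,0,0,0,0.3,0,1],[0,0,0,0,0.5,0,1],[0,0,0,0,0.3,0,1]]
  ]
}}

```text
clock: 26.75
tool_pos: [0.5276, -0.0193, 0.144]
eef_rot: [-0.07, 0.704, -0.704, 0.07]
contact_force: [0.3, 0.1, 0.5]
opening: 0.005
```

Emit:
{"api": "send_rows", "payload": {
  "motion": [
    [[0,0,0,0,0.1,0,1],[0,0,0,0,0.05,0,1],[0,0,0,0,0,0,1],[0,0,0,0,0,0,1],[0,0,0,0,0,0,1]]
  ]
}}

```text
clock: 27.17
tool_pos: [0.5283, -0.0193, 0.1426]
eef_rot: [0.07, -0.704, 0.704, -0.07]
contact_force: [1.0, -0.9, -0.1]
opening: 0.001
```

```bash
python3 -c "
from h import *
plan((.528,-.0195,.136),-78.7)"
```

```text
t 27.1667 pos [ 0.5283 -0.0193  0.1426] jaw deg -78.64 F [ 1.  -0.9 -0.1] open 0.0014928552518040606 down [ 0.001 -0.    -1.   ]
q [-0.01  0.73 -0.06  1.96  0.09  0.45 -1.52]
tool units [0.015 0.328 0.007]
turn ty units 0.014
```

Emit:
{"api": "send_rows", "payload": {
  "motion": [
    [[0,0,0,0,0.1,0,1],[0,0,0,0,0.1,0,1],[0,0,0,0,0.05,0,1],[0,0,0,0,0,0,1],[0,0,0,0,0,0,1]]
  ]
}}

```text
clock: 27.58
tool_pos: [0.528, -0.0193, 0.1373]
eef_rot: [0.07, -0.704, 0.704, -0.07]
contact_force: [-0.1, -0.6, -0.4]
opening: 0.009
```

Emit:
{"api": "send_rows", "payload": {
  "motion": [
    [[0,0,0,0,0.05,0,1],[0,0,0,0,0,0,1],[0,0,0,0,0,0,1],[0,0,0,0,0,0,1],[0,0,0,0,0,0,1]]
  ]
}}

```text
clock: 28.0
tool_pos: [0.5282, -0.0193, 0.1364]
eef_rot: [0.07, -0.704, 0.704, -0.07]
contact_force: [0.4, -0.2, 2.1]
opening: 0.007
```

Emit:
{"api": "send_rows", "payload": {
  "motion": [
    [[0,0,0,0,0.05,0,1],[0,0,0,0,0,0,1],[0,0,0,0,0,0,1],[0,0,0,0,0,0,1],[0,0,0,0,0,0,1]]
  ]
}}

```text
clock: 28.42
tool_pos: [0.5282, -0.0193, 0.1354]
eef_rot: [0.07, -0.704, 0.704, -0.07]
contact_force: [-0.6, -0.6, 3.7]
opening: 0.006
```

Emit:
{"api": "send_rows", "payload": {
  "motion": [
    [[0,0,0,0,0.05,0,1],[0,0,0,0,0,0,1],[0,0,0,0,0,0,1],[0,0,0,0,0,0,1],[0,0,0,0,0,0,1]]
  ]
}}

```text
clock: 28.83
tool_pos: [0.5282, -0.0193, 0.1344]
eef_rot: [0.07, -0.704, 0.704, -0.07]
contact_force: [0.1, -0.9, 4.6]
opening: 0.01
```

Emit:
{"api": "send_rows", "payload": {
  "motion": [
    [[0,0,0,0,0.05,0,1],[0,0,0,0,0.05,0,1],[0,0,0,0,0,0,1],[0,0,0,0,0,0,1],[0,0,0,0,0,0,1]]
  ]
}}

```text
clock: 29.25
tool_pos: [0.5282, -0.0193, 0.1327]
eef_rot: [0.07, -0.704, 0.704, -0.07]
contact_force: [-0.6, -0.0, 7.5]
opening: 0.006
```

Emit:
{"api": "send_rows", "payload": {
  "motion": [
    [[0,0,0,0,0.05,0,1],[0,0,0,0,0,0,1],[0,0,0,0,0,0,1],[0,0,0,0,0,0,1],[0,0,0,0,0,0,1]]
  ]
}}

```text
clock: 29.67
tool_pos: [0.5282, -0.0193, 0.1318]
eef_rot: [0.07, -0.704, 0.704, -0.07]
contact_force: [-1.2, -0.6, 9.8]
opening: 0.007
```

Emit:
{"api": "send_rows", "payload": {
  "motion": [
    [[0,0,0,0,0,0,1],[0,0,0,0,0,0,1],[0,0,0,0,0,0,1],[0,0,0,0,0,0,1],[0,0,0,0,0,0,1]]
  ]
}}

```text
clock: 30.08
tool_pos: [0.5282, -0.0193, 0.1318]
eef_rot: [0.07, -0.704, 0.704, -0.07]
contact_force: [-0.4, 1.2, 7.9]
opening: 0.011
```

```bash
python3 -c "
from h import *
R=plan((.528,-.0195,.1314),-78.7)
S=snap('side','s12');T=snap('top','t12')
f=[]
for i in range(8): imaging.snapshot('side'); s=get_state(); f.append(s['contact_force'][2])
print('Fz',np.round(f,1),np.mean(f), 'mom',np.round(s['moment'],2))
ax=np.array([np.cos(np.radians(11.4)),np.sin(np.radians(11.4)),0]);V=np.array([.528,-.0195,.107])
for m,st,c in comps(S,(12,80,50),(35,255,255),4):
    if 260<c[0]<300 and 135<c[1]<165: X=onz(S,c,.112);print(c.round(1),((X-V)@ax).round(4))
crop(S,245,125,315,180,10,'cs12')
"
```

```text
t 30.0833 pos [ 0.5282 -0.0193  0.1318] jaw deg -78.63 F [-0.4  1.2  7.9] open 0.011251396449367847 down [ 0.001 -0.    -1.   ]
q [-0.02  0.75 -0.06  1.96  0.1   0.43 -1.52]
tool units [0.012 0.022 0.009]
turn ty units 0.014
Fz [8.3 9.6 9.1 9.  8.6 8.4 8.7 8.5] 8.790350031972311 mom [0.06 0.28 0.05]
[264.8 146.6] 0.0426
[292.4 152.8] -0.0436
```

View pics/cs12.png

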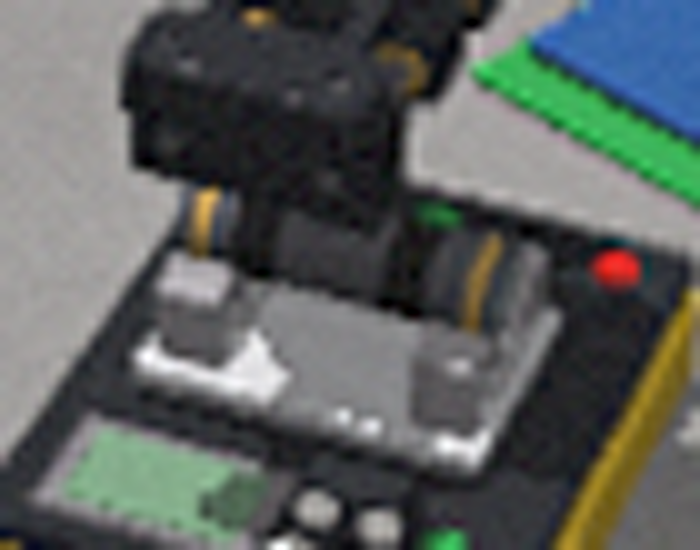

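View pics/t12.png

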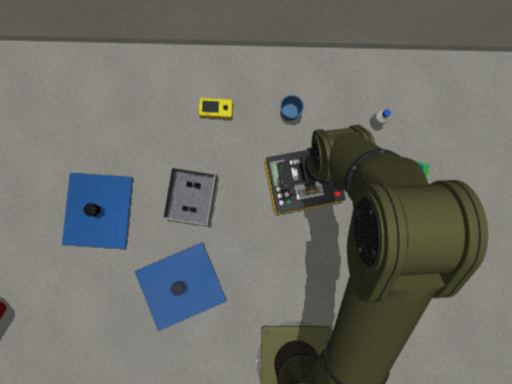

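Emit:
{"api": "send_rows", "payload": {
  "motion": [
    [[0,0,0,0,0.02,0,1],[0,0,0,0,0,0,1],[0,0,0,0,0,0,1],[0,0,0,0,0,0,1],[0,0,0,0,0,0,1]]
  ]
}}

```text
clock: 31.0
tool_pos: [0.5282, -0.0193, 0.1315]
eef_rot: [0.07, -0.704, 0.704, -0.07]
contact_force: [-0.8, -0.5, 9.7]
opening: 0.009
```

```bash
python3 -c "
from h import *
f=[]
S=snap('side','s13')
for i in range(12): imaging.snapshot('side'); s=get_state(); f.append([*s['contact_force'],s['tool_pos'][2]])
print(np.mean(f,0),s['clock'])
for m,st,c in comps(S,(100,120,50),(125,255,255),300): print(c.round(1),rect(S,m,.013))
"
```

```text
[-0.93266221 -0.11548797  9.29337019  0.13148654] 31.65
[324.4 131.4] ((0.518040657043457, -0.30831408500671387), (0.13180847465991974, 0.1497729867696762), 78.89517211914062)
[308.5 318.2] ((0.2138003557920456, 0.33650732040405273), (0.18252971768379211, 0.21196827292442322), 23.82179832458496)
[161.  345.4] ((0.4288586974143982, 0.5843467116355896), (0.1830909252166748, 0.21176984906196594), 86.84380340576172)
```

View pics/s13.png

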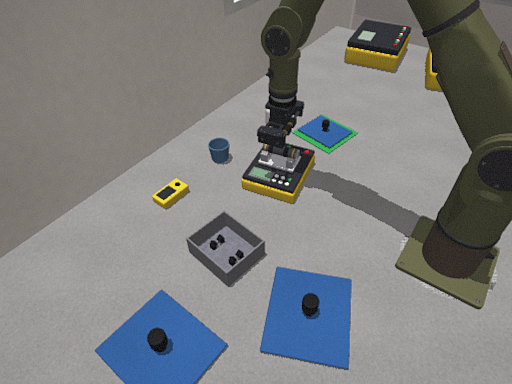

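Push is 9.3 N, which puts the sink at about 5 mm. In the side view the lid is centred on the mat at (324,131), the case at (227,247) is empty, and the meter and cup haven't moved. Handing in.

```bash
python3 -c "
from plant import job; print(job.finish_job())"
```

```text
the job is handed in; nothing more can be done
None
```

I handed the job in at about 31.7 s, with the shut fingertips still pressing on the barrel's top. No verdict is reported.

**Lid:** I lifted the smallest lid by its knob and set it knob up on the mat. Its centre is within about 2 mm of the mat's centre in both views. The set-down touched briefly at about 19 N before I eased off and released.

**Barrel:** I lowered it slowly into the V (about 5 N at contact) and released it so it could settle. It is centred along the V to about 1.5 mm.

**Press:** My last readings gave 9.3 N of push and about 4.9 mm of fingertip travel since contact, so the V-block has sunk about 5 mm. The sink comes from force and travel, not a direct reading. I did not measure the bearing on both sides; I rely on the barrel having been free to settle and then pressed on its top.

**Disagreements:** The two cameras differed by up to about 5 mm across the V and on the mat. I used averages and let the V centre the barrel sideways. The cup and meter looked undisturbed in the last views. The cleaner was hidden behind the gripper in the final side picture, but the last top view showed it in place.

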